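# Proof-pull the spring post of a brake shoe

## Robot

A 6-joint arm with a two-finger parallel gripper is mounted at the origin on the work surface. World frame = base frame: x ahead of the robot, y to its left, z up, the work surface at z = 0. Lengths are in m, angles in rad, forces in N, time in s.
With the tool pointing down it reaches from about 0.375 to 0.9 m from the base axis. Payload 3.1 kg.
Tool frame: the origin (TCP) lies on the centre line of the jaws, within the pads' length; the fingertips stand 25 mm ahead of it and the grasp point (between the pads) lies 6 mm ahead of it; x points along the fingers, y is the direction in which the jaws open and shut, and the axes are right-handed (so a half turn about x gives the same grasp; the last joint's range is limited). The gripper opens to 87 mm and grips with 3 to 60 N. Pads are 19 mm wide; open, the fingers measure 117 mm over their backs; the gripper's body (75 mm by 190 mm) begins 51 mm behind the grasp point.
Start: joints at [0.999, 0.527, 1.433, -0, 1.181, -0.178], TCP at [0.24, 0.577, 0.21] pointing down, gripper open.
Joint ranges: [-3.08, 3.08], [-0.75, 2.2], [0.22, 2.44], [-1.43, 4.57], [0, 2.65], [-2.85, 2.85]. Speed limits (rad/s): [2.79, 2.79, 3.14, 3.14, 3.14, 3.14].

## Interface

Orientations are given as a unit quaternion [x, y, z, w].
In Python, from rig import robot gives the robot as it stands. The module is installed in compiled form; this text tells all that it offers.
- The arm moves only by the tool move_arm, never from a script. Its argument "commands" is a list of rows, each a list of 5 numbers: the gripper's target within -1 to 1 (shut at 1, half-way at 0, fully open at -1), then the shift along the tool's x, y, z in mm, then the turn about the tool's x in degrees. A call has 1 to 8 rows; each row is the pose to reach, as a shift and turn from the pose commanded when the call began, along the tool's axes at that moment; what a row does not reach only later rows make up. A row lasts 1/12 s, in which the tool goes at most 41.7 mm and 7.16 degrees, less where a joint would pass 70% of its speed; a pose out of reach is approached as far as the arm can. A call with a gripper value outside its range is refused whole. The fingers move at their own pace and stop on an object; "newtons" is the grip in N (left out, the last holds). Time passes only in rows, so rows that repeat a pose let the fingers close. It gives the time, the measured TCP pose, the force and the opening at its end, in the units of the state.
- robot.get_obs(): the state, without advancing time (a new reading comes with each control period).
- robot.camera(name): name is "scene" or "top" or "wrist"; returns a dict with "image" (480x640x3 uint8, red, green, blue), "fx", "fy", "cx", "cy" (pixels), "xyz" and "rotation" of the camera in the world; the wrist camera has in their place "tool_from_camera" (4x4, takes a point from camera to tool coordinates, whose origin is the TCP and whose axes are the tool frame's). Camera axes: x right, y down, z forward; pixel columns grow to the right and rows downward; lengths in m; the calibration is good to about 2 mm. A picture is of the moment at which its call begins: read the wrist's pose just before it. There is no depth.
- robot.hand_in(): hands the job in, once; it reports no verdict.
Trained networks look in a picture, given as the dict that the camera call returned (one of the last four; its "shot" number tells which), for a name from the list of things; names that differ only in an ending like _2 or _b are one class to them, and where a whole thing is asked for, a point or a joint stands for the part that bears it (a point fixed in the world has none). Each returns a list of dicts, best first, with "p" (0 to 1); they miss things now and then, are a little off and sometimes report something else, mostly with a low value. They report only what shows in the picture. A call takes as long as a camera call. They do not tell look-alikes from the thing itself.
- robot.regions_of(picture, name): "pixels" (480x640 bool, what is visible of it) and "bbox" ([left, top, right, bottom] in pixels, round what is visible of it).
The state is a dict: "time": time; "q": joint angles; "joint_velocities": joint speeds; "joint_torque": joint torques, N m; "position": TCP position; "tool_rot": TCP orientation; "ft_force": force on the tool from outside, world axes, zero at the start; "moment": the same for the moment, N m; "grip_width": finger opening in m.
Only numpy, scipy, OpenCV 4.12 (cv2) and the standard library are available. Lean on these libraries where they do the work, as an engineer would, in place of code of your own. Each camera call takes 0.05 s, during which the arm holds its last target.

## Task

Prove that the post riveted to the brake shoe holds: slide the shoe home until both its heels rest on the rig's two stop blocks, then tip the stirrup down over the post. Pull the gauge's upright handle plate out until the pointer stands between the two ribs on the scale (about 12 N; a pull well beyond them would spoil the part), hold it there a full second, then ease the handle back in by hand without letting it snap. Leave the shoe home with the stirrup down over its post, and do not disturb the bearing cone, hub cap and screwdriver lying around the rig.

Things in the scene. Friction and masses are not known exactly. Their poses are not given: they have to be found in the camera images.
- rig: Pull-test rig fixed on the bench: grey base plate 8 mm thick, 120 mm wide (x), y=-310 to +33 mm. Origin on the bench below the stirrup's hinge (gauge fully in); z up. The gauge is pulled towards its -y; the shoe slides home towards -y from the +y side. Shoe home: its origin at y=+60 mm, x=0 to within 15 mm, axes parallel to the rig's.
- stops (a point): Point on the bench midway between the rig's two stop blocks, on the line of their stop faces (rig x=0, y=+38 mm). The blocks stand at rig x=+-88 mm, 36 mm wide, 55 mm tall, dark steel; their faces look to rig +y.
- shoe: Brake shoe under test, loose, 0.5-0.9 kg, on its side: arc of steel rim with brown lining, 60 mm tall, 13 mm thick, outer radius 118 mm, 200 mm heel to heel. Origin on the bench, on the post's axis; arc centre at y=-66 mm, convex side peaks at y=+52 mm. Level web 27-33 mm up. Flat heel pads at x=+-88, faces at y=-22 mm. Starts 35-65 mm short of home, turned up to 0.1 rad. Can be pushed low on its convex side.
- shoe_post (a point): Centre of the top of the shoe's one upright headed steel post, 72 mm above the bench. Post 14 mm in diameter, head 20 mm in diameter and 8 mm thick.
- stirrup (a joint): Angle of the U-shaped steel stirrup (8 mm bar, 48 mm clear inside, crossbar 82 mm from the hinge); hinge axis along rig x, 50 mm up. 0 rad = level towards rig +y, at its stop (crossbar 46-54 mm up, behind the post); grows as raised. Starts at 1.75-1.95, past upright, leaning to the handle. Light friction holds it; below about 0.9 rad it falls level by itself.
- stirrup_bar (a point): Middle of the stirrup's crossbar.
- gauge_hinge (a point): Middle of the stirrup's hinge, at the +y end of the gauge; moves with it. The gauge is a level tube 36 mm in diameter on rig x=0, axis 50 mm up, reaching 20 to 145 mm from here towards rig -y. It slides free (0.4 N) in saddles up to 45 mm to -y; with the shoe home it slides about 11 mm before the crossbar meets the post.
- handle (a joint): Gauge reading (m): how far the handle is drawn out of the gauge tube towards rig -y against a spring of 240 N/m that pulls it back. 0 = in; 0.050 = 12 N, pointer midway between the ribs. Counts only the spring's stretch, not the sliding of the whole gauge. End stop at 0.085.
- handle_plate (a point): Middle of the upper edge of the handle: upright dark steel plate 110 mm wide (rig x), 12 mm thick (y), 28-116 mm up, on a 12 mm rod (axis 50 mm up). Handle in: 34 mm between plate and tube; above 70 mm height all is clear behind the plate (+y side). Draw it by fingers hooked behind it from above, or grip its upper edge.
- scale_mid (a point): Middle of the target band on the gauge's white scale wing, which lies beside the tube 22 to 58 mm off its axis on the rig's +x side, 52 mm up; moves with the gauge. Two raised dark ribs cross it 7 mm either side of this point (readings 43 and 57 mm); ticks every 10 mm from 0 to 80.
- pointer (a point): Tip of the handle's pointer: a thin steel arm from the handle plate, lying over the scale wing 60 mm above the bench (rig x=+40 mm). As the handle is drawn out it moves along the scale towards rig -y.
- bearing: bearing cone, a bare steel truncated cone 68 mm across, 28 mm tall; a bystander. Origin: centre of its underside.
- hub_cap: aluminium hub cap 76 mm across, 34 mm tall; a bystander. Origin: centre of its underside.
- screwdriver: screwdriver lying flat; a bystander. Origin: its underside near the middle.
There are look-alikes about, which are no part of the job. What is shaped like the shoe but purple is not meant.

How it is judged:
By the outcome, as a careful person would: the job done as asked, in the order asked, and still so for the second after the job is handed in, with the robot touching nothing.
It also fails if it takes over 58 s, if anything falls off the work surface, if the arm or the gripper's body presses on something with over 40 N, if the wrist force passes 120 N, or if a joint passes its speed limit or range.

## Working session

There is one attempt and no reset: what is moved stays moved. The work goes in short steps, Python scripts to look and compute and a tool call to move; the robot and the scene stay as the last step left them, time stands still between calls to the robot, and variables do not carry over. Pictures are saved under pics/ and viewed, and the job is handed in when it is done.

Besides the shell and the picture viewer there is one more tool, called as name(argument=value, ...) on one line, values as JSON. move_arm: Moves the arm, as the interface text tells. Its arguments: {"type":"object","properties":{"commands":{"type":"array","items":{"type":"array","items":{"type":"number"}}},"newtons":{"type":"number"}},"required":["commands"]}

```bash
mkdir -p pics
cat > h.py <<'E'
import numpy as np, cv2
from rig import robot
def shot(n,f):
    c=robot.camera(n); cv2.imwrite('pics/'+f,c['image'][:,:,::-1]); return c
def plane(c,u,v,z):
    R=np.array(c['rotation']); 
    if R.shape!=(3,3):
        from scipy.spatial.transform import Rotation as Ro; R=Ro.from_quat(R).as_matrix()
    d=R@np.array([(u-c['cx'])/c['fx'],(v-c['cy'])/c['fy'],1]); o=np.array(c['xyz'])
    return o+d*(z-o[2])/d[2]
def proj(c,p):
    R=np.array(c['rotation'])
    q=R.T@(np.array(p)-np.array(c['xyz'])); return q[0]/q[2]*c['fx']+c['cx'],q[1]/q[2]*c['fy']+c['cy']
E
python3 - <<'E'
from h import *
o=robot.get_obs(); print(o)
for n in('top','scene'):
    c=shot(n,n+'0.png'); print({k:v for k,v in c.items() if k!='image'})
    for t in('rig','shoe','stirrup','handle','bearing','hub_cap','screwdriver'):
        print(t,[(round(r['p'],2),r['bbox']) for r in robot.regions_of(c,t)])
E
```

```text
{'time': 0.0, 'q': array([ 9.98501383e-01,  5.28456306e-01,  1.43391786e+00, -3.09219895e-05,
        1.18136419e+00, -1.78538804e-01]), 'joint_velocities': array([ 0.00051914, -0.00206708,  0.00101364,  0.0010149 ,  0.00192386,
        0.00115688]), 'joint_torque': array([ 1.74672947e-03, -4.40044999e+01, -1.76593423e+01,  6.32582442e-02,
        5.82715985e-02, -1.79646613e-04]), 'position': array([0.23937228, 0.57651985, 0.20867276]), 'tool_rot': array([ 0.13760256,  0.69371608, -0.13902155,  0.69317858]), 'ft_force': array([-0.13757934,  0.12801529,  0.05879199]), 'moment': array([0.01350901, 0.0507713 , 0.04159621]), 'grip_width': 0.0870601125421342}
{'fx': 534.1066543006698, 'fy': 534.1066543006698, 'cx': 325.1162906233268, 'cy': 234.03741194077824, 'xyz': array([ 0.35756954, -0.0075538 ,  1.32640344]), 'rotation': array([ 0.70760341, -0.70483251,  0.03299094, -0.03768466]), 'shot': 1}
rig [(0.97, [311.4, 179.6, 455.8, 269.2])]
shoe [(0.85, [409.7, 300.8, 475.9, 371.9]), (0.71, [261.7, 184.5, 296.7, 266.4])]
stirrup [(0.65, [330.8, 202.5, 348.8, 235.9])]
handle [(0.57, [349.4, 
[... 183 characters left out ...]
44696768732, 'fy': 495.6844696768732, 'cx': 323.1368248799574, 'cy': 234.7450915300426, 'xyz': array([1.38801443, 0.10246098, 0.66800646]), 'rotation': array([ 0.5830041 ,  0.65994314, -0.35100316, -0.31839921]), 'shot': 2}
rig [(0.63, [168.3, 212.2, 332.9, 300.6])]
shoe [(0.81, [193.8, 168.4, 262.7, 212.8]), (0.74, [356.2, 223.4, 390.8, 296.1])]
stirrup [(0.67, [299.8, 215.5, 314.9, 263.3])]
handle [(0.86, [217.5, 209.9, 294.0, 273.1]), (0.27, [298.1, 210.3, 319.1, 258.4])]
bearing [(0.62, [228.8, 294.1, 262.2, 322.9])]
hub_cap [(0.76, [257.0, 223.4, 288.9, 243.9])]
screwdriver [(0.87, [433.6, 206.0, 449.2, 249.0]), (0.58, [297.4, 211.7, 318.3, 262.6]), (0.56, [170.7, 212.5, 334.7, 295.6])]
```

Run:
```python
import cv2
a=cv2.imread('pics/top0.png'); cv2.imwrite('pics/top0c.png',cv2.resize(a[130:390,230:490],(780,780))[:600] if 0 else cv2.resize(a[135:335,235:500],(795,600),interpolation=cv2.INTER_CUBIC))
b=cv2.imread('pics/scene0.png'); cv2.imwrite('pics/scene0c.png',cv2.resize(b[160:340,150:410],(780,540),interpolation=cv2.INTER_CUBIC))
```

```text
(no output)
```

View pics/top0.png

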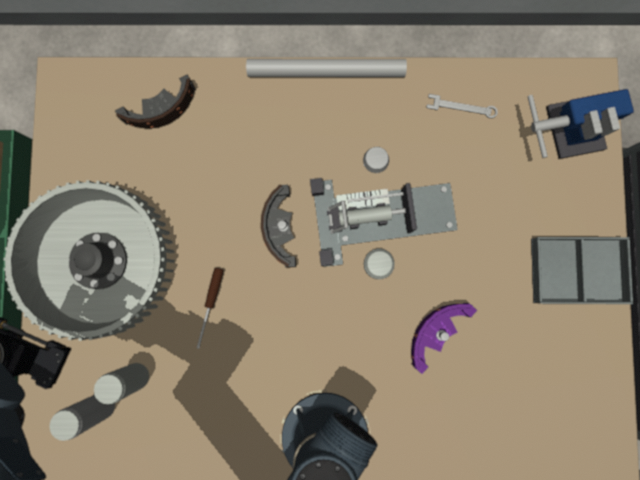

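View pics/top0c.png

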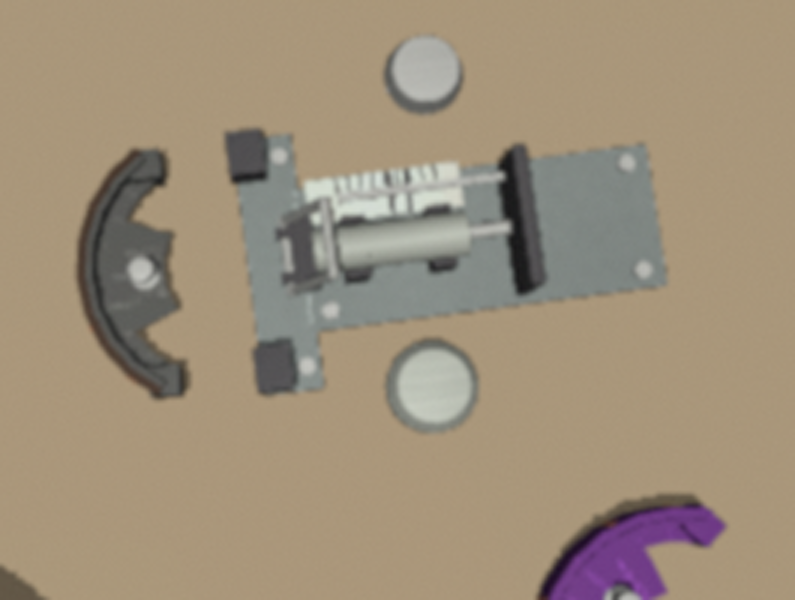

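View pics/scene0.png

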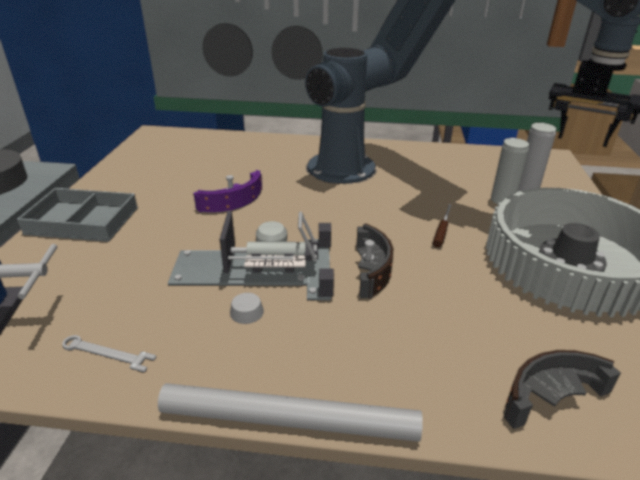

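View pics/scene0c.png

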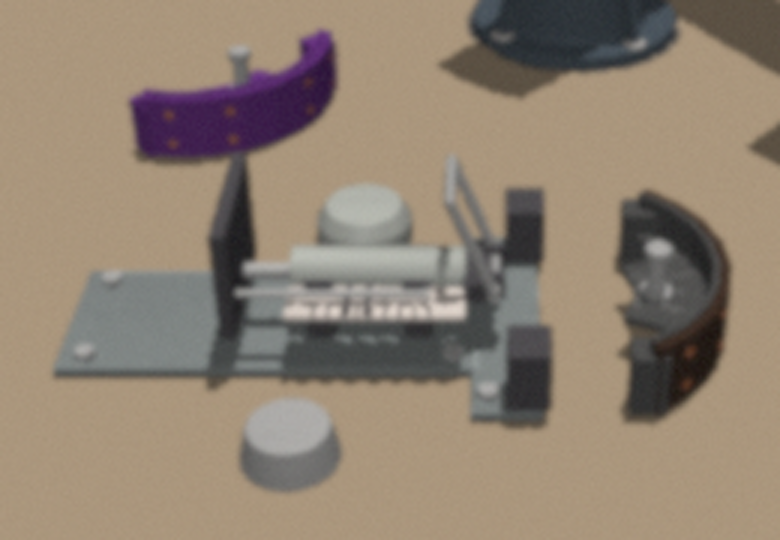

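```bash
cat >> h.py <<'E'
from scipy.spatial.transform import Rotation as Ro
def proj(c,p):
    R=Ro.from_quat(c['rotation']).as_matrix()
    q=R.T@(np.array(p,float)-np.array(c['xyz'])); return np.array([q[0]/q[2]*c['fx']+c['cx'],q[1]/q[2]*c['fy']+c['cy']])
def fit2(L,W):
    L=np.array(L,float);W=np.array(W,float); lm=L.mean(0);wm=W.mean(0);a=L-lm;b=W-wm
    th=np.arctan2((a[:,0]*b[:,1]-a[:,1]*b[:,0]).sum(),(a*b).sum())
    R=np.array([[np.cos(th),-np.sin(th)],[np.sin(th),np.cos(th)]]);t=wm-R@lm
    return th,t,(R@L.T).T+t-W
E
python3 - <<'E'
from h import *
c=robot.camera('top')
f=lambda u,v,z:plane(c,235+u/3,135+v/3,z)[:2]
# rig: base corners far end z=8 ; block tops front outer corners z=55
L=[(60,-310),(-60,-310),(106,38),(70,38),(-106,38),(-70,38)]
W=[f(645,144,.008),f(666,285,.008),f(225,132,.055),f(231,182,.055),f(259,394,.055),f(254,345,.055)]
th,t,r=fit2(np.array(L)/1000,W);print('rig',th,t);print(np.round(r*1000,1))
print('post',f(143,270,.072))
# heel tips tops z=60 ; 
for n,u,v,z in [('heel1',165,165,.06),('heel1b',165,183,.06),('heel2',185,372,.06),('heel2b',184,393,.06),('apex',82,262,.06),('plate1',520,147,.116),('plate2',536,290,.116),('bar1',283,240,.13),('bar2',297,290,.13),('bearing',424,70,.028),('cap',432,385,.034)]:
    p=f(u,v,z); R=np.array([[np.cos(th),-np.sin(th)],[np.sin(th),np.cos(th)]]); print(n,p, 'rig mm',np.round(R.T@(p-t)*1000,1))
p=f(143,270,.072);print('post rig',R.T@(p-t)*1000)
E
```

```text
rig 0.13717079078013533 [ 0.51794142 -0.01279846]
[[ 0.5 -1.4]
 [-0.2 -2.7]
 [-1.   1.1]
 [ 4.1  1.2]
 [-0.1  0.5]
 [-3.4  1.3]]
post [0.50453031 0.10156591]
heel1 [0.59069865 0.08600369] rig mm [85.6 87.9]
heel1b [0.57609871 0.08584582] rig mm [71.1 89.8]
heel2 [0.42483987 0.06838459] rig mm [-81.1  93.2]
heel2b [0.40824446 0.06901603] rig mm [-97.5  96. ]
apex [0.51218274 0.15131235] rig mm [ 16.7 163.4]
plate1 [ 0.59518765 -0.18990635] rig mm [  52.3 -186. ]
plate2 [ 0.48514024 -0.20079077] rig mm [ -58.2 -181.7]
bar1 [ 0.52084732 -0.00869073] rig mm [3.4 3.7]
bar2 [ 0.48302467 -0.01933087] rig mm [-35.5  -1.7]
bearing [ 0.67672937 -0.12470981] rig mm [ 142.  -132.6]
cap [ 0.41652071 -0.12923282] rig mm [-116.4 -101.5]
post rig [  2.35316657 115.12398157]
```

```bash
cat >> h.py <<'E'
TH=0.137; T=np.array([0.518,-0.0128])
RR=np.array([[np.cos(TH),-np.sin(TH)],[np.sin(TH),np.cos(TH)]])
def w2r(p): return RR.T@(np.array(p)[:2]-T)*1000
def r2w(x,y): return RR@np.array([x,y])/1000+T
def to(x,y,ztip):
    o=robot.get_obs(); R=Ro.from_quat(o['tool_rot']).as_matrix()
    t=np.r_[r2w(x,y),ztip/1000+.025]; d=R.T@(t-o['position'])*1000
    return np.round(d,1)
def st():
    o=robot.get_obs(); R=Ro.from_quat(o['tool_rot']).as_matrix(); ry=RR.T@R[:2,1]
    print('t',round(o['time'],2),'tip rig',np.round(w2r(o['position']),1),round(o['position'][2]*1000-25,1),'toolY in rig',np.round(ry,3),'ang',round(np.degrees(np.arctan2(ry[1],ry[0])),1),'F rig',np.round(RR.T@o['ft_force'][:2],2),round(o['ft_force'][2],2),'w',round(o['grip_width']*1000,1)); print(np.round(R,3).tolist())
E
python3 - <<'E'
from h import *
st(); print(to(1,185,110))
E
```

```text
t 0.85 tip rig [-195.1  622.4] 184.7 toolY in rig [0.506 0.862] ang 59.6 F rig [-0.23 -0.51] 0.31 w 86.8
[[0.0, 0.384, 0.923], [0.0, 0.923, -0.384], [-1.0, 0.0, 0.0]]
[  74.7 -278.   390.5]
```

move_arm(commands=[[-1, 0, -20, 28, 4], [-1, 0, -42, 60, 11], [-1, 0, -65, 92, 18], [-1, 0, -88, 124, 25], [-1, 0, -111, 156, 32], [-1, 0, -134, 188, 39], [-1, 0, -157, 220, 46], [-1, 0, -180, 252, 53]])

```text
time: 1.52
position: [0.4042, 0.3126, 0.2099]
tool_rot: [0.435, 0.558, -0.435, 0.558]
ft_force: [-0.2, 0.4, -0.1]
grip_width: 0.0872
```

Run:
```python
from h import *
st(); print(to(2,187,110))
```

```text
t 1.52 tip rig [-68.3 337.9] 184.9 toolY in rig [0.994 0.109] ang 6.3 F rig [-0.13  0.46] -0.08 w 87.2
[[0.001, 0.97, 0.244], [0.0, 0.244, -0.97], [-1.0, 0.001, -0.0]]
[ 74.9  53.4 157.7]
```

move_arm(commands=[[-1, 0, 13, 38, 3], [-1, 0, 26, 77, 6], [-1, 10, 40, 116, 6.5], [-1, 40, 53, 150, 6.5], [-1, 75, 54, 158, 6.5], [-1, 75, 54, 158, 6.5]])

```text
time: 2.02
position: [0.4931, 0.171, 0.1286]
tool_rot: [0.462, 0.535, -0.469, 0.53]
ft_force: [-1.6, 0.3, -0.5]
grip_width: 0.0874
```

Run:
```python
from h import *
st(); print(to(2,187,15)); c=shot('wrist','w1.png'); shot('top','t1.png'); shot('scene','s1.png')
```

```text
t 2.02 tip rig [  0.4 185.5] 103.6 toolY in rig [ 1.    -0.003] ang -0.2 F rig [-1.58  0.49] -0.47 w 87.4
[[-0.011, 0.991, 0.133], [-0.002, 0.133, -0.991], [-1.0, -0.011, 0.001]]
[88.6  2.6 -1.6]
```

View pics/w1.png

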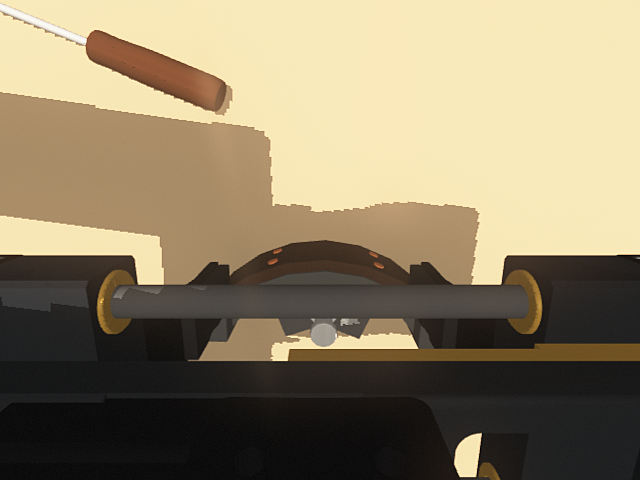

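View pics/s1.png

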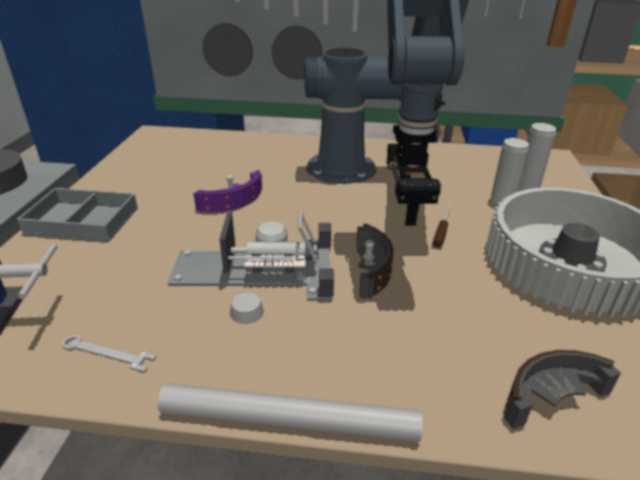

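move_arm(commands=[[-1, 25, 1, 0, 0], [-1, 50, 2, 0, 0], [-1, 72, 2, 0, 0], [-1, 85, 2, 0, 0], [-1, 88, 2, 0, 0], [-1, 88, 2, 0, 0]])

```text
time: 2.67
position: [0.4975, 0.1763, 0.0479]
tool_rot: [0.464, 0.533, -0.463, 0.534]
ft_force: [0.5, -1.3, 0.9]
grip_width: 0.0871
```

Run:
```python
from h import *
st(); print(to(2,110,15)); c=shot('wrist','w2.png')
```

```text
t 2.67 tip rig [  5.5 190.1] 22.9 toolY in rig [1.    0.003] ang 0.2 F rig [ 0.29 -1.31] 0.89 w 87.1
[[0.002, 0.99, 0.14], [0.0, 0.14, -0.99], [-1.0, 0.002, -0.0]]
[ 7.9 -3.8 80.1]
```

View pics/w2.png

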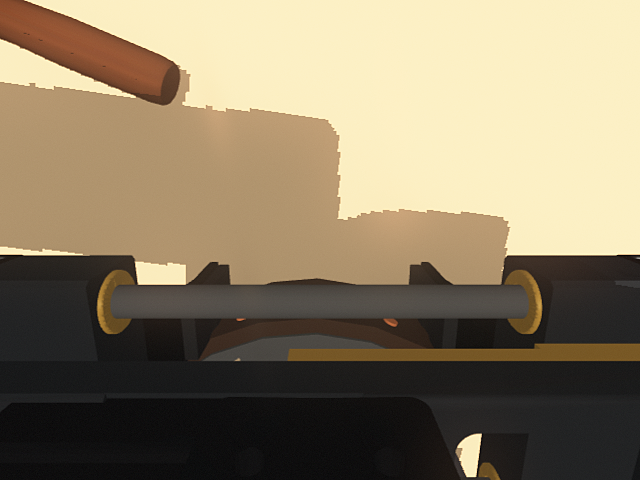

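move_arm(commands=[[-1, 4, -3, 8, 0], [-1, 6, -3, 14, 0], [-1, 6, -3, 20, 0], [-1, 6, -3, 26, 0], [-1, 6, -3, 32, 0], [-1, 6, -3, 38, 0], [-1, 6, -3, 44, 0], [-1, 6, -3, 50, 0]])

```text
time: 3.38
position: [0.5012, 0.125, 0.0412]
tool_rot: [0.465, 0.533, -0.464, 0.533]
ft_force: [-1.1, 4.7, 2.5]
grip_width: 0.0866
```

```bash
cat > crop.py <<'E'
import sys,cv2
f,u0,v0,u1,v1=sys.argv[1],*map(int,sys.argv[2:6])
a=cv2.imread('pics/'+f)[v0:v1,u0:u1];k=min(800/a.shape[1],600/a.shape[0]);cv2.imwrite('pics/c_'+f,cv2.resize(a,None,fx=k,fy=k,interpolation=cv2.INTER_CUBIC))
E
python3 - <<'E'
from h import *
st(); c=shot('scene','s2.png')
E
python3 crop.py s2.png 200 160 430 330
```

```text
t 3.38 tip rig [  2.2 138.8] 16.2 toolY in rig [1. 0.] ang 0.0 F rig [-0.49  4.82] 2.5 w 86.6
[[0.001, 0.991, 0.137], [0.001, 0.137, -0.991], [-1.0, 0.001, -0.001]]
```

View pics/c_s2.png

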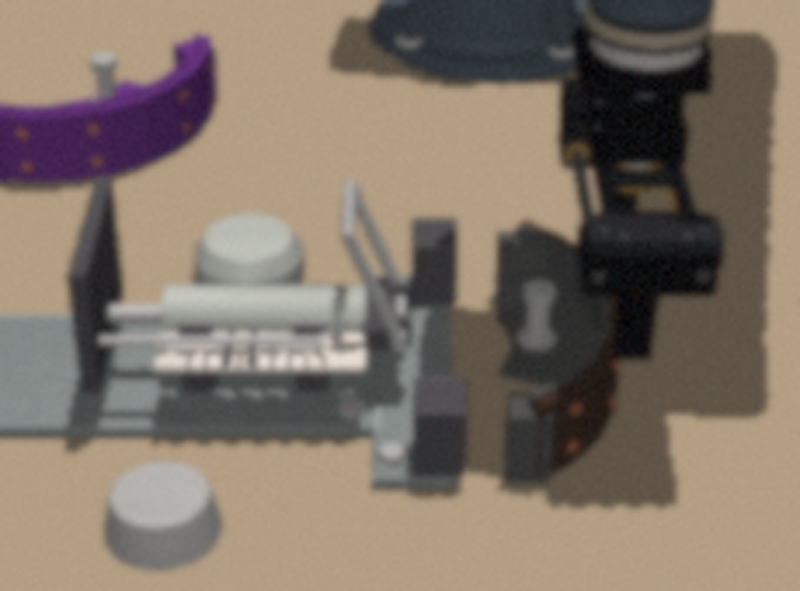

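move_arm(commands=[[-1, 0, 0, 5, 0], [-1, 0, 0, 10, 0], [-1, 0, 0, 14, 0], [-1, 0, 0, 17, 0], [-1, 0, 0, 20, 0], [-1, 0, 0, 22, 0]])

```text
time: 3.93
position: [0.5042, 0.1034, 0.041]
tool_rot: [0.465, 0.533, -0.464, 0.533]
ft_force: [-0.6, 6.5, 3.2]
grip_width: 0.087
```

```bash
python3 - <<'E'
from h import *
st(); c=shot('scene','s3.png')
E
python3 crop.py s3.png 260 190 410 300
```

```text
t 3.93 tip rig [  2.2 117. ] 16.0 toolY in rig [1. 0.] ang 0.0 F rig [0.26 6.55] 3.16 w 87.0
[[0.0, 0.991, 0.137], [0.001, 0.137, -0.991], [-1.0, 0.0, -0.001]]
```

View pics/c_s3.png

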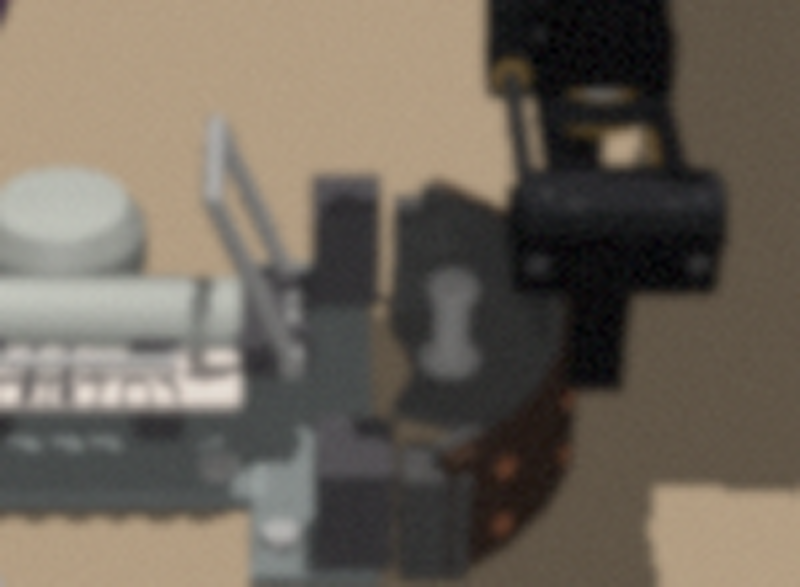

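Roughly 4–6 mm gap remains. Push on slowly, watching force.

move_arm(commands=[[-1, 0, 0, 1, 0], [-1, 0, 0, 2, 0], [-1, 0, 0, 3, 0], [-1, 0, 0, 4, 0]])

```text
time: 4.32
position: [0.5042, 0.1004, 0.041]
tool_rot: [0.465, 0.534, -0.464, 0.533]
ft_force: [-0.8, 9.9, 4.8]
grip_width: 0.0869
```

move_arm(commands=[[-1, 0, 0, 1, 0], [-1, 0, 0, 2, 0], [-1, 0, 0, 2, 0]])

```text
time: 4.57
position: [0.5037, 0.0994, 0.041]
tool_rot: [0.464, 0.535, -0.464, 0.533]
ft_force: [-2.1, 12.8, 5.2]
grip_width: 0.0868
```

```bash
python3 - <<'E'
from h import *
st(); c=shot('scene','s4.png');shot('top','t4.png')
E
python3 crop.py s4.png 260 190 410 300; python3 crop.py t4.png 250 150 370 290
```

```text
t 4.57 tip rig [  1.1 113.1] 16.0 toolY in rig [1.    0.002] ang 0.1 F rig [-0.37 12.99] 5.24 w 86.8
[[-0.002, 0.99, 0.139], [0.003, 0.139, -0.99], [-1.0, -0.001, -0.003]]
```

View pics/c_s4.png

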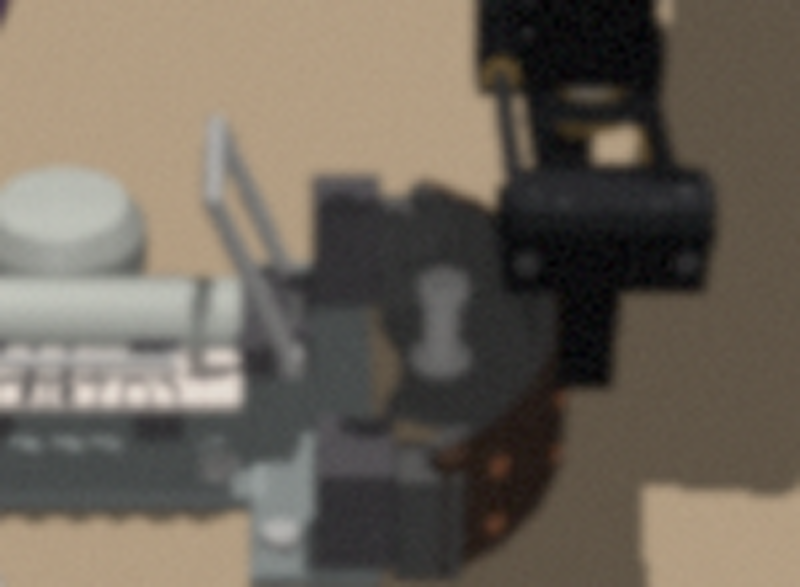

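View pics/c_t4.png

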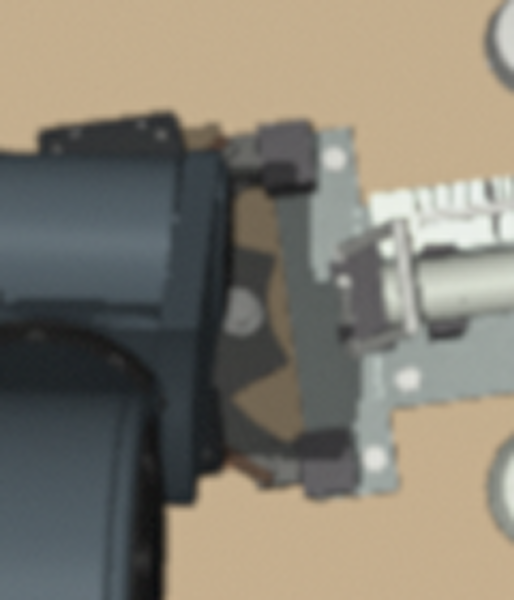

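move_arm(commands=[[-1, 0, 0, 1, 0], [-1, 0, 0, 2, 0], [-1, 0, 0, 3, 0], [-1, 0, 0, 3, 0]])

```text
time: 5.0
position: [0.5036, 0.0991, 0.0411]
tool_rot: [0.465, 0.536, -0.463, 0.532]
ft_force: [-2.3, 24.0, 5.7]
grip_width: 0.0869
```

move_arm(commands=[[-1, 0, 0, -6, 0], [-1, 0, 0, -16, 0], [-1, 0, 0, -30, 0], [-1, -20, 0, -34, 0], [-1, -55, 0, -34, 0], [-1, -90, 0, -34, 0], [-1, -125, 0, -34, 0], [-1, -150, 0, -34, 0]])

```text
time: 5.67
position: [0.5017, 0.1274, 0.1935]
tool_rot: [0.465, 0.532, -0.464, 0.535]
ft_force: [1.1, -0.6, -0.3]
grip_width: 0.0869
```

Run:
```python
from h import *
st(); print(robot.get_obs()['q']); print(to(0,-55,160)); shot('wrist','w5.png')
```

```text
t 5.67 tip rig [  3.  141.2] 168.5 toolY in rig [1.    0.001] ang 0.1 F rig [ 1.04 -0.73] -0.26 w 86.9
[[0.004, 0.99, 0.138], [-0.001, 0.138, -0.99], [-1.0, 0.003, 0.002]]
[ 3.35026269e-02  4.04354972e-01  1.71990373e+00 -1.58482207e-03
  1.01382952e+00 -1.04085177e-01]
[  8.8  -3.3 196.1]
```

View pics/w5.png

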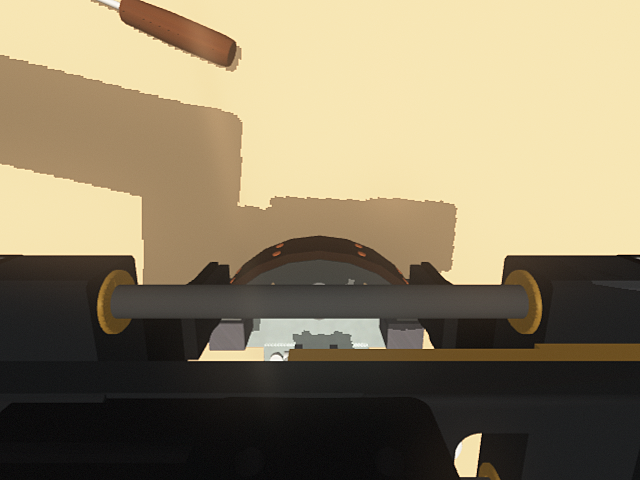

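move_arm(commands=[[1, 0, 0, 20, 7], [1, 0, -1, 48, 14], [1, 0, -2, 76, 21], [1, 0, -3, 104, 28], [1, 0, -3, 132, 35], [1, 0, -3, 160, 42], [1, 0, -3, 186, 49], [1, 0, -3, 199, 56]])

```text
time: 6.38
position: [0.5257, -0.0733, 0.1904]
tool_rot: [-0.661, -0.249, 0.661, -0.251]
ft_force: [0.5, -0.2, 0.2]
grip_width: 0.0419
```

move_arm(commands=[[1, 0, 0, 0, 7], [1, 0, 0, 0, 14], [1, 0, 0, 0, 21], [1, 0, 0, 0, 28], [1, 0, 0, 0, 34], [1, 0, 0, 0, 34]])

```text
time: 6.88
position: [0.5249, -0.0702, 0.1902]
tool_rot: [-0.705, -0.048, 0.706, -0.048]
ft_force: [-0.2, 0.1, -0.5]
grip_width: 0.0035
```

```bash
python3 - <<'E'
from h import *
st(); print(to(0,-58,95)); c=shot('wrist','w6.png'); shot('scene','s6.png'); shot('top','t6.png')
E
python3 crop.py s6.png 200 100 420 300;python3 crop.py t6.png 250 150 450 290
```

```text
t 6.88 tip rig [ -1.1 -57.8] 165.2 toolY in rig [-0.001 -1.   ] ang -90.0 F rig [-0.2   0.12] -0.49 w 3.5
[[-0.001, 0.136, -0.991], [-0.001, -0.991, -0.136], [-1.0, 0.001, 0.001]]
[70.2  0.1 -1.1]
```

View pics/w6.png

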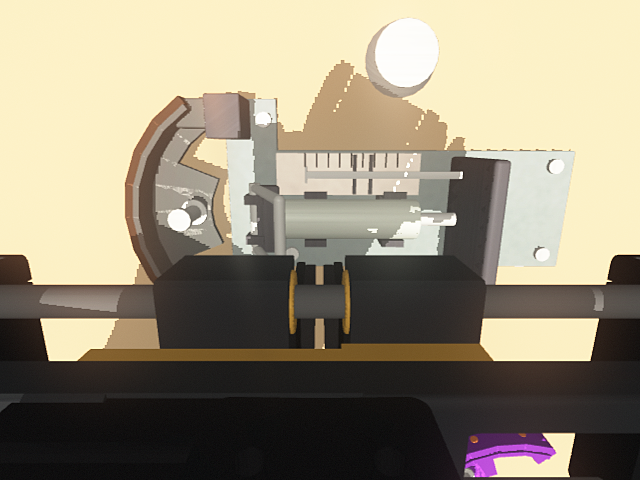

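View pics/c_s6.png

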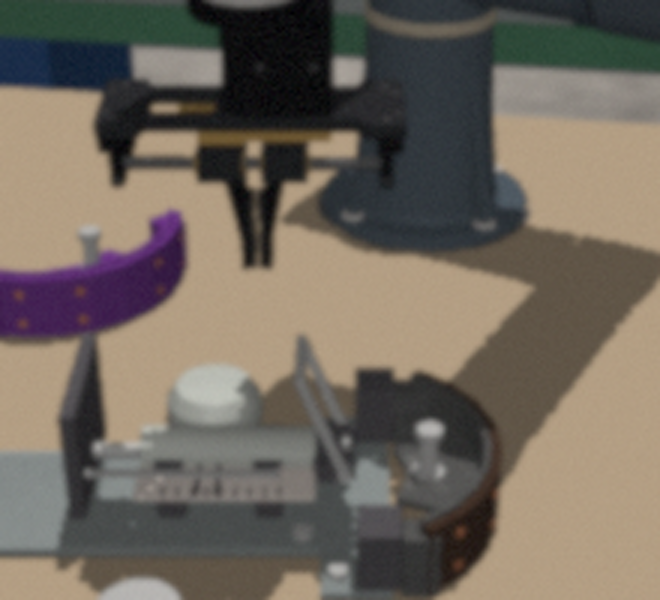

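View pics/c_t6.png

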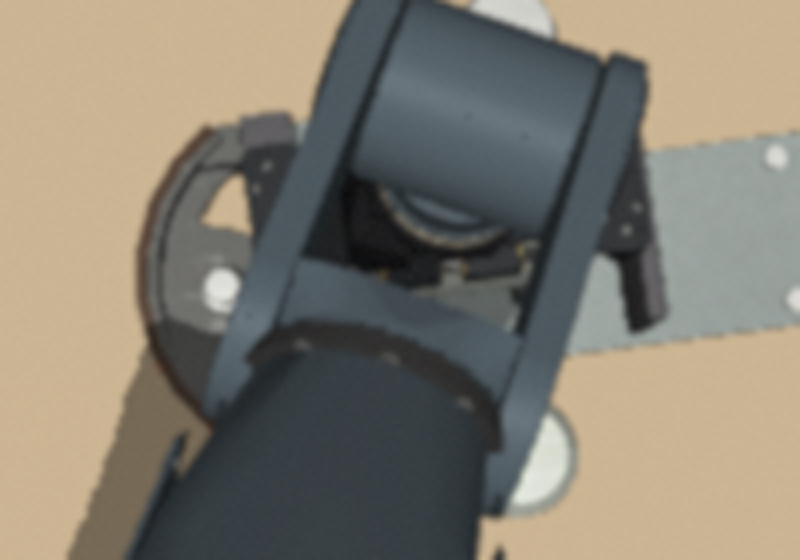

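move_arm(commands=[[1, 15, 0, -1, 0], [1, 35, 0, -1, 0], [1, 55, 0, -1, 0], [1, 67, 0, -1, 0], [1, 67, 0, -1, 0], [1, 67, -8, -1, 0], [1, 67, -16, -1, 0], [1, 67, -24, -1, 0]])

```text
time: 7.7
position: [0.5233, -0.045, 0.1246]
tool_rot: [0.706, 0.049, -0.705, 0.049]
ft_force: [1.0, 0.4, -0.1]
grip_width: 0.0005
```

move_arm(commands=[[1, 0, -6, 0, 0], [1, 0, -12, 0, 0], [1, 0, -18, 0, 0], [1, 0, -24, 0, 0], [1, 0, -30, 0, 0], [1, 0, -36, 0, 0]])

```text
time: 8.2
position: [0.5178, -0.0093, 0.1237]
tool_rot: [0.705, 0.049, -0.705, 0.049]
ft_force: [-0.3, 1.2, -0.4]
grip_width: 0.0001
```

```bash
python3 - <<'E'
from h import *
st(); c=shot('wrist','w7.png'); shot('scene','s7.png')
E
python3 crop.py s7.png 200 100 420 300
```

```text
t 8.2 tip rig [0.3 3.5] 98.7 toolY in rig [ 0.002 -1.   ] ang -89.9 F rig [-0.12  1.19] -0.39 w 0.1
[[0.0, 0.138, -0.99], [-0.0, -0.99, -0.138], [-1.0, 0.0, -0.0]]
```

View pics/c_s7.png

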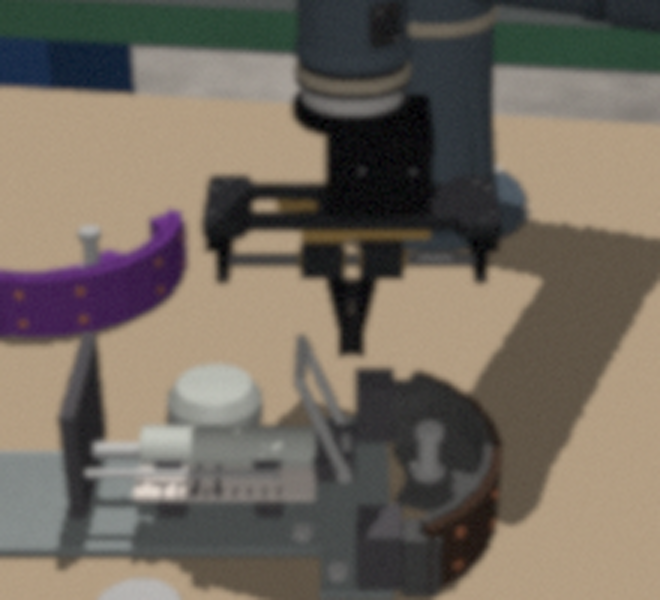

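Run:
```python
from h import *
c=robot.camera('scene'); k=3
def q(x,y,z):
    w=r2w(x,y); p=proj(c,[w[0],w[1],z/1000]); return np.round([(p[0]-200)*k,(p[1]-100)*k])
for a in(1.75,1.85,1.95):
    for x in(-28,28): print(a,x,q(x,82*np.cos(a),50+82*np.sin(a)))
for x in(-28,28):print('hinge',q(x,0,50))
print('tip',q(0,3.5,98.7),'tip home', q(0,-25,98.7)); print('plate',q(55,-185,116),q(-55,-185,116)); print('post',q(0,60,72))
```

```text
1.75 -28 [322. 333.]
1.75 28 [322. 375.]
1.85 -28 [311. 335.]
1.85 28 [310. 377.]
1.95 -28 [300. 338.]
1.95 28 [298. 381.]
hinge [343. 427.]
hinge [343. 472.]
tip [348. 392.] tip home [308. 392.]
plate [ 65. 416.] [ 88. 331.]
post [427. 424.]
```

View pics/w7.png

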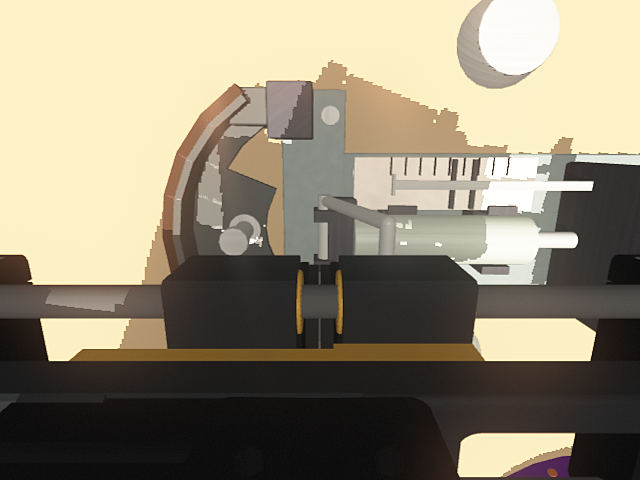

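Run:
```python
from h import *
o=robot.get_obs(); c=robot.camera('wrist'); M=np.array(c['tool_from_camera']); print(np.round(M,3))
R=Ro.from_quat(o['tool_rot']).as_matrix(); Mi=np.linalg.inv(M)
def pt(p): q=Mi@np.r_[p,1]; return np.round([q[0]/q[2]*c['fx']+c['cx'],q[1]/q[2]*c['fy']+c['cy']])
print('tip',pt([.025,0,0]),'tcp',pt([0,0,0]))
def pr(x,y,z):
    w=np.r_[r2w(x,y),z/1000]; return pt(R.T@(w-o['position']))
print('bar',pr(28,-30,126),pr(-28,-30,126),'post',pr(0,60,72),'blocktop',pr(106,38,55),pr(70,38,55),'plate',pr(55,-185,116),'hinge',pr(28,0,50))
st()
```

```text
[[ 0.    -0.24   0.971 -0.175]
 [ 1.     0.    -0.    -0.   ]
 [-0.     0.971  0.24  -0.066]
 [ 0.     0.     0.     1.   ]]
tip [320. 260.] tcp [320. 275.]
bar [387. 224.] [382. 327.] post [234. 248.] blocktop [266.  81.] [267. 139.] plate [692. 169.] hinge [324. 201.]
t 8.4 tip rig [0.3 3. ] 98.6 toolY in rig [ 0.002 -1.   ] ang -89.9 F rig [ 0.41 -0.32] 0.4 w 0.3
[[0.0, 0.139, -0.99], [-0.0, -0.99, -0.139], [-1.0, 0.0, -0.0]]
```

Run:
```python
from h import *
c=robot.camera('scene')
def q(x,y,z):
    w=r2w(x,y); p=proj(c,[w[0],w[1],z/1000]); return np.round(p,1)
print('s4 finger bottoms z16,45:',[q(x,113,z) for x in(51,60) for z in(16,45)])
print('s6 ',q(0,-58,165),q(0,-58,195), 's7',q(0,3,98.6),q(0,3,130))
im=cv2.imread('pics/s7.png'); cv2.imwrite('pics/c7.png',cv2.resize(im[180:270,280:370],(600,600),interpolation=cv2.INTER_CUBIC))
im=cv2.imread('pics/s4.png'); cv2.imwrite('pics/c4.png',cv2.resize(im[190:290,330:430],(600,600),interpolation=cv2.INTER_CUBIC))
```

```text
s4 finger bottoms z16,45: [array([367.7, 276.5]), array([368.5, 265.5]), array([368.1, 279.1]), array([369. , 268.2])]
s6  [285.9 203.4] [285.4 190.4] s7 [315.8 230.8] [315.8 218.1]
```

View pics/c7.png

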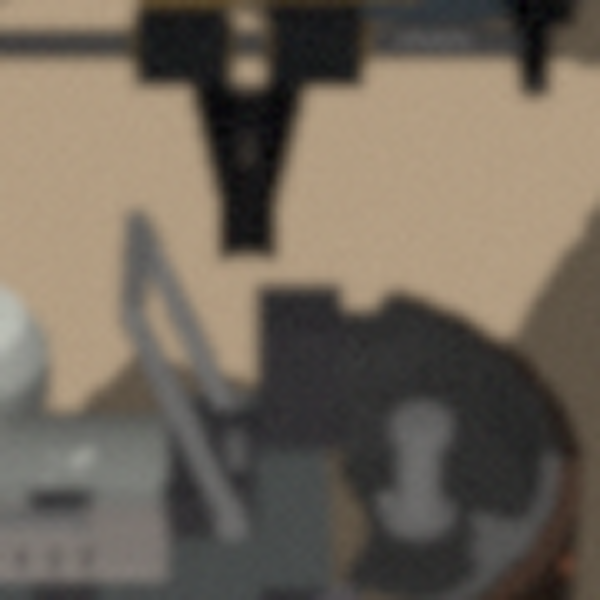

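View pics/c4.png

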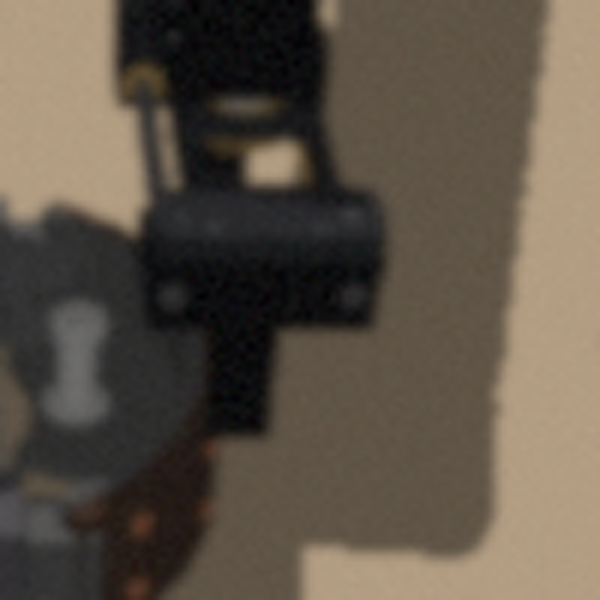

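move_arm(commands=[[1, -20, 0, 0, 0], [1, -35, 5, 0, 0], [1, -35, 30, 0, 0], [1, -35, 55, 0, 0], [1, -25, 67, 0, 0], [1, 0, 67, 0, 0], [1, 20, 67, 0, 0], [1, 28, 67, 0, 0]])

```text
time: 9.12
position: [0.5248, -0.0761, 0.0925]
tool_rot: [-0.704, -0.049, 0.707, -0.047]
ft_force: [-0.3, -0.2, -0.2]
grip_width: 0.0002
```

Run:
```python
from h import *
st(); c=shot('wrist','w8.png'); c=shot('scene','s8.png')
im=cv2.imread('pics/s8.png'); cv2.imwrite('pics/c8.png',cv2.resize(im[180:270,260:350],(600,600),interpolation=cv2.INTER_CUBIC))
def q(x,y,z):
    w=r2w(x,y); p=proj(c,[w[0],w[1],z/1000]); return np.round((p-[260,180])*6.67,1)
o=robot.get_obs();p=w2r(o['position']);zt=o['position'][2]*1000-25
print(q(p[0],p[1],zt),q(p[0],p[1],zt+32))
```

```text
t 9.12 tip rig [ -1.9 -63.6] 67.5 toolY in rig [-0. -1.] ang -90.0 F rig [-0.32 -0.19] -0.18 w 0.2
[[-0.006, 0.136, -0.991], [0.002, -0.991, -0.136], [-1.0, -0.003, 0.005]]
[165.2 415.2] [162.  331.6]
```

View pics/c8.png

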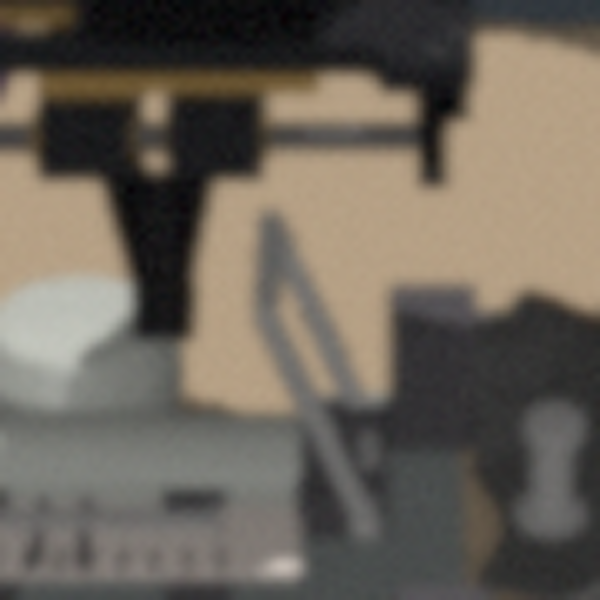

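View pics/w8.png

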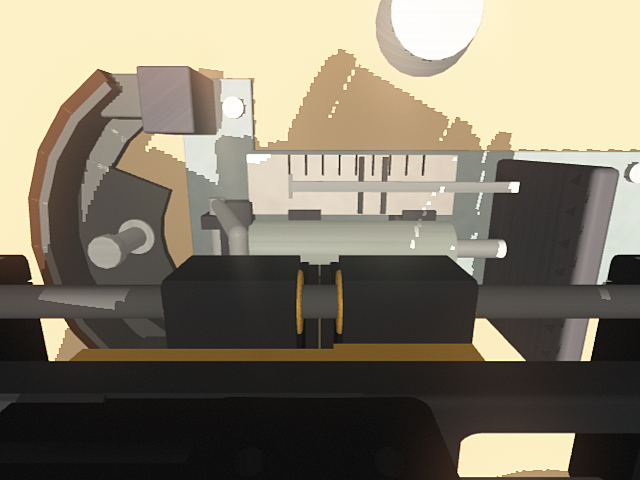

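move_arm(commands=[[1, 0, -8, -2, 0], [1, 0, -16, -2, 0], [1, 0, -24, -2, 0], [1, 0, -31, -2, 0], [1, 0, -38, -2, 0], [1, 0, -45, -2, 0], [1, 0, -52, -2, 0], [1, 0, -58, -2, 0]])

```text
time: 9.88
position: [0.5209, -0.0176, 0.0958]
tool_rot: [0.705, 0.049, -0.705, 0.049]
ft_force: [0.8, 0.3, 0.0]
grip_width: 0.0005
```

Run:
```python
from h import *
st(); c=shot('scene','s9.png')
im=cv2.imread('pics/s9.png'); cv2.imwrite('pics/c9.png',cv2.resize(im[180:270,270:390],(800,600),interpolation=cv2.INTER_CUBIC))
```

```text
t 9.88 tip rig [ 2.2 -5.2] 70.8 toolY in rig [ 0.002 -1.   ] ang -89.9 F rig [0.84 0.22] 0.04 w 0.5
[[0.0, 0.139, -0.99], [0.0, -0.99, -0.139], [-1.0, -0.0, -0.0]]
```

View pics/c9.png

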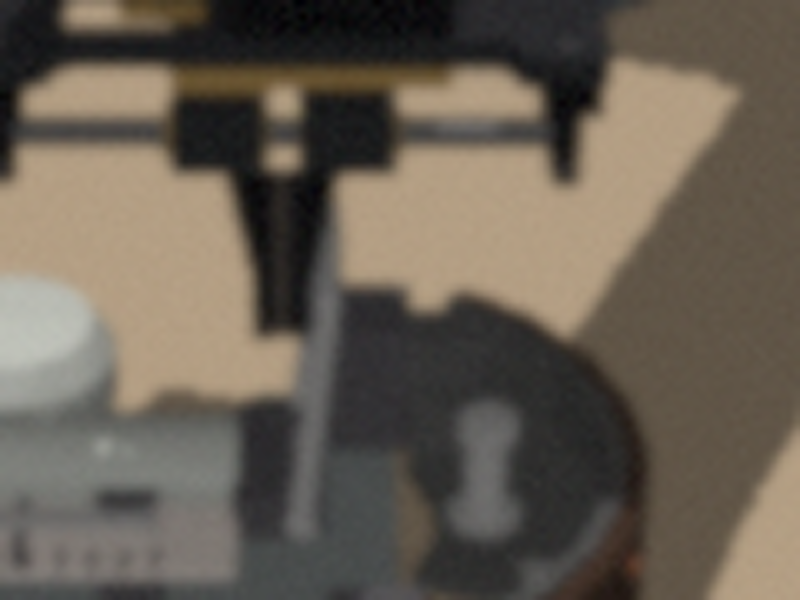

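Works: stirrup is just past upright, pushed by the fingers. Continue, slowing near the drop.

move_arm(commands=[[1, 2, -6, 2, 0], [1, 4, -12, 2, 0], [1, 5, -18, 2, 0], [1, 5, -24, 2, 0], [1, 5, -29, 2, 0], [1, 5, -34, 2, 0], [1, 5, -38, 2, 0], [1, 5, -42, 2, 0]])

```text
time: 10.6
position: [0.5133, 0.0232, 0.0907]
tool_rot: [0.705, 0.049, -0.705, 0.049]
ft_force: [-0.3, 0.6, -0.5]
grip_width: 0.0004
```

Run:
```python
from h import *
st(); c=shot('scene','s10.png')
im=cv2.imread('pics/s10.png'); cv2.imwrite('pics/c10.png',cv2.resize(im[180:270,280:400],(800,600),interpolation=cv2.INTER_CUBIC))
```

```text
t 10.6 tip rig [ 0.2 36.3] 65.7 toolY in rig [ 0.002 -1.   ] ang -89.9 F rig [-0.26  0.63] -0.55 w 0.4
[[0.0, 0.138, -0.99], [-0.0, -0.99, -0.138], [-1.0, 0.0, -0.0]]
```

View pics/c10.png

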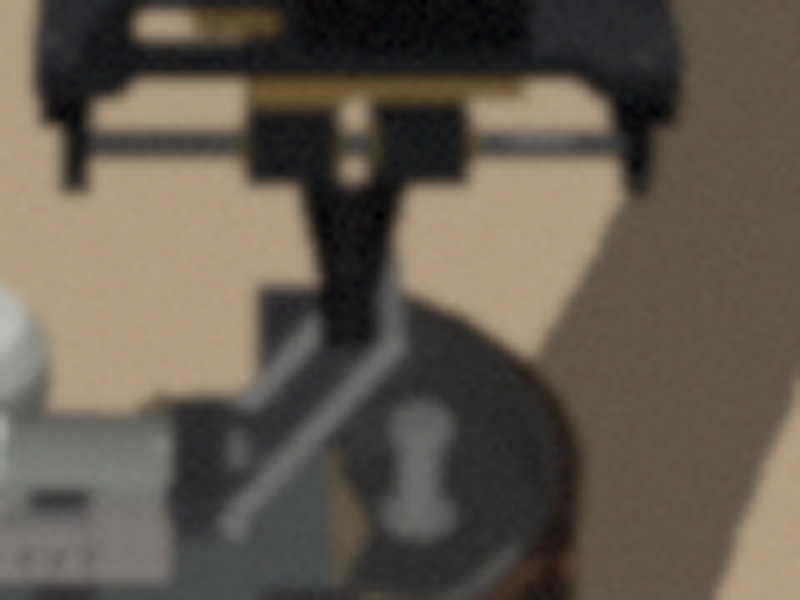

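move_arm(commands=[[1, 0, -3, 0, 0], [1, 0, -6, 0, 0], [1, 0, -9, 0, 0], [1, 0, -11, 0, 0], [1, 0, -11, 0, 0], [1, 0, -11, 0, 0]])

```text
time: 11.15
position: [0.5118, 0.0337, 0.0907]
tool_rot: [0.705, 0.049, -0.705, 0.049]
ft_force: [0.4, 1.0, -0.2]
grip_width: 0.0007
```

Run:
```python
from h import *
st(); c=shot('scene','s11.png');shot('wrist','w11.png')
im=cv2.imread('pics/s11.png'); cv2.imwrite('pics/c11.png',cv2.resize(im[180:270,280:400],(800,600),interpolation=cv2.INTER_CUBIC))
```

```text
t 11.15 tip rig [ 0.2 46.9] 65.7 toolY in rig [ 0.002 -1.   ] ang -89.9 F rig [0.55 0.94] -0.17 w 0.7
[[0.0, 0.138, -0.99], [-0.0, -0.99, -0.138], [-1.0, 0.0, -0.0]]
```

View pics/c11.png

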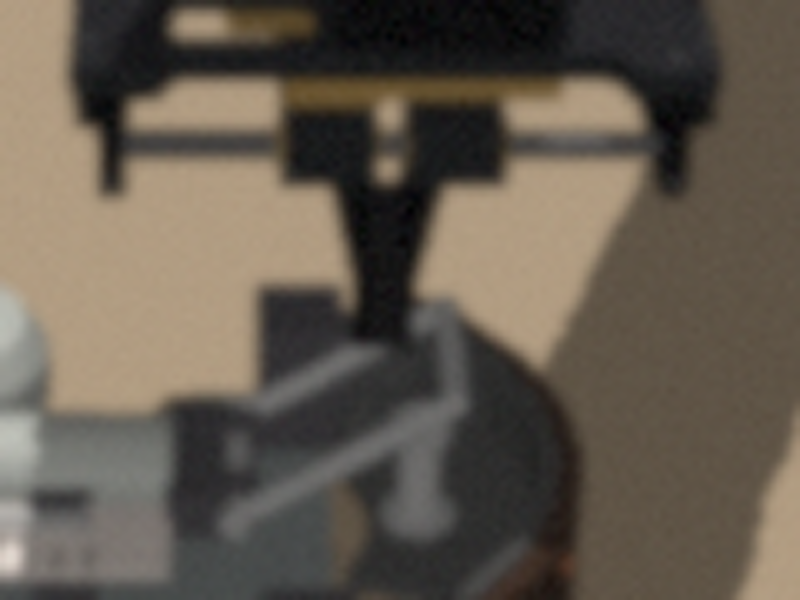

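View pics/w11.png

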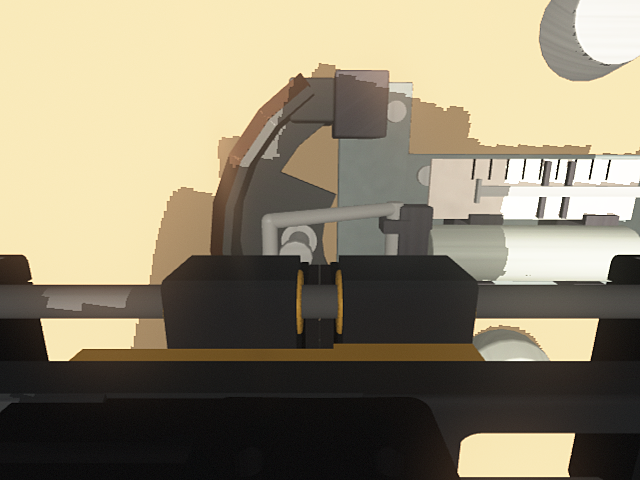

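move_arm(commands=[[1, 0, 0, 0, 0], [1, -10, 2, 0, 0], [1, -30, 4, 0, 0], [1, -60, 10, 0, 0], [1, -75, 20, 0, 0], [1, -75, 40, 0, 0]])

```text
time: 11.75
position: [0.5195, -0.0057, 0.1699]
tool_rot: [0.708, 0.049, -0.703, 0.05]
ft_force: [0.5, 0.2, -0.4]
grip_width: 0.0004
```

Run:
```python
from h import *
st(); print(to(0,-183,130)); c=shot('scene','s12.png');shot('wrist','w12.png')
im=cv2.imread('pics/s12.png'); cv2.imwrite('pics/c12.png',cv2.resize(im[180:270,280:400],(800,600),interpolation=cv2.INTER_CUBIC))
```

```text
t 11.75 tip rig [2.4 6.9] 144.9 toolY in rig [ 0.004 -1.   ] ang -89.8 F rig [0.47 0.1 ] -0.44 w 0.4
[[0.007, 0.14, -0.99], [-0.001, -0.99, -0.14], [-1.0, 0.002, -0.007]]
[ 15.3 189.8   3.2]
```

View pics/c12.png

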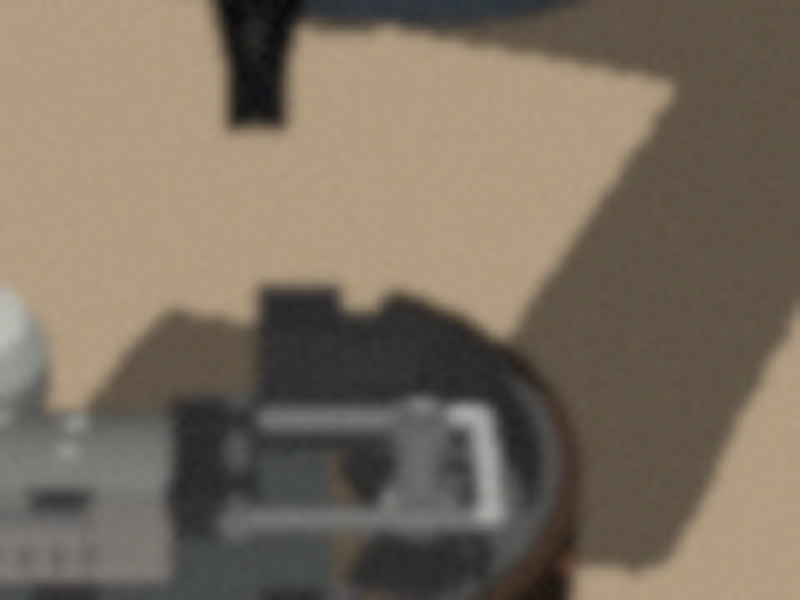

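View pics/w12.png

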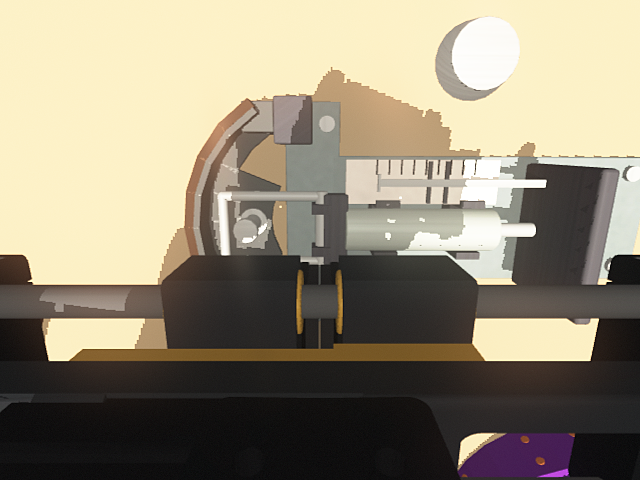

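move_arm(commands=[[0, 0, 20, 2, 0], [-0.2, 0, 45, 2, 0], [-0.2, 0, 75, 2, 0], [-0.2, 0, 105, 2, 0], [-0.2, 5, 135, 2, 0], [-0.2, 10, 165, 2, 0], [-0.2, 15, 185, 2, 0], [-0.2, 15, 190, 2, 0]])

```text
time: 12.52
position: [0.5415, -0.1973, 0.1497]
tool_rot: [-0.705, -0.048, 0.706, -0.048]
ft_force: [-0.4, -0.1, -0.3]
grip_width: 0.0456
```

```bash
cat >> h.py <<'E'
def wpr(c,o,x,y,z):
    Mi=np.linalg.inv(np.array(c['tool_from_camera'])); R=Ro.from_quat(o['tool_rot']).as_matrix()
    w=np.r_[r2w(x,y),z/1000]; q=Mi@np.r_[R.T@(w-o['position']),1]
    return np.round([q[0]/q[2]*c['fx']+c['cx'],q[1]/q[2]*c['fy']+c['cy']])
def wray(c,o,u,v,z):
    M=np.array(c['tool_from_camera']); R=Ro.from_quat(o['tool_rot']).as_matrix()
    d=R@M[:3,:3]@np.array([(u-c['cx'])/c['fx'],(v-c['cy'])/c['fy'],1]); p=R@M[:3,3]+o['position']
    w=p+d*(z/1000-p[2])/d[2]; return np.round(w2r(w),1)
E
python3 - <<'E'
from h import *
st(); o=robot.get_obs(); c=shot('wrist','w13.png'); s=shot('scene','s13.png')
for y in(-179,-191): print([wpr(c,o,x,y,116) for x in(55,-55)])
def q(x,y,z):
    w=r2w(x,y); p=proj(s,[w[0],w[1],z/1000]); return np.round((p-[180,150])*6,1)
print('scene plate',[q(x,y,116) for x in(55,-55) for y in (-179,-191)])
im=cv2.imread('pics/s13.png'); cv2.imwrite('pics/c13.png',cv2.resize(im[150:250,180:310],(780,600),interpolation=cv2.INTER_CUBIC))
E
```

```text
t 12.52 tip rig [  -1.9 -186. ] 124.7 toolY in rig [-0.002 -1.   ] ang -90.1 F rig [-0.38 -0.08] -0.25 w 45.6
[[-0.001, 0.135, -0.991], [-0.0, -0.991, -0.135], [-1.0, 0.0, 0.001]]
[array([307., 162.]), array([309., 334.])]
[array([328., 161.]), array([327., 334.])]
scene plate [array([267.3, 531.7]), array([230.9, 531.8]), array([311.8, 362.6]), array([278.5, 362.6])]
```

View pics/w13.png

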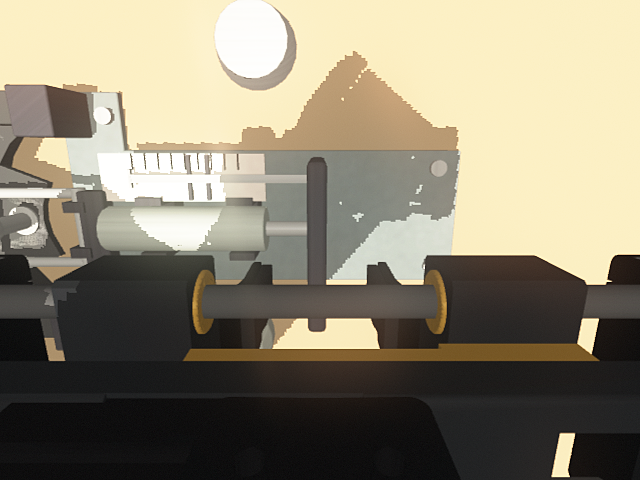

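View pics/c13.png

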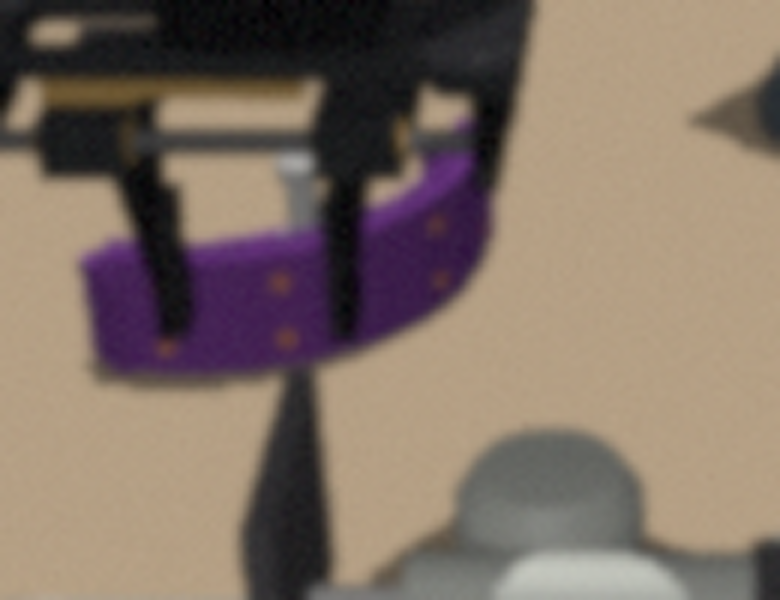

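move_arm(commands=[[-0.2, 20, 0, 0, 0], [-0.2, 40, 0, 0, 0], [-0.2, 55, 0, 0, 0], [-0.2, 66, 0, 0, 0], [-0.2, 70, 0, 0, 0], [-0.2, 70, 0, 0, 0]])

```text
time: 13.12
position: [0.5409, -0.1929, 0.08]
tool_rot: [-0.705, -0.05, 0.706, -0.049]
ft_force: [0.3, -0.0, -0.0]
grip_width: 0.0523
```

Run:
```python
from h import *
st(); c=shot('wrist','w14.png'); s=shot('scene','s14.png')
im=cv2.imread('pics/s14.png'); cv2.imwrite('pics/c14.png',cv2.resize(im[170:290,180:340],(800,600),interpolation=cv2.INTER_CUBIC))
```

```text
t 13.12 tip rig [  -1.9 -181.5] 55.0 toolY in rig [ 0.003 -1.   ] ang -89.8 F rig [ 0.25 -0.06] -0.03 w 52.3
[[-0.002, 0.139, -0.99], [0.001, -0.99, -0.139], [-1.0, -0.002, 0.002]]
```

View pics/c14.png

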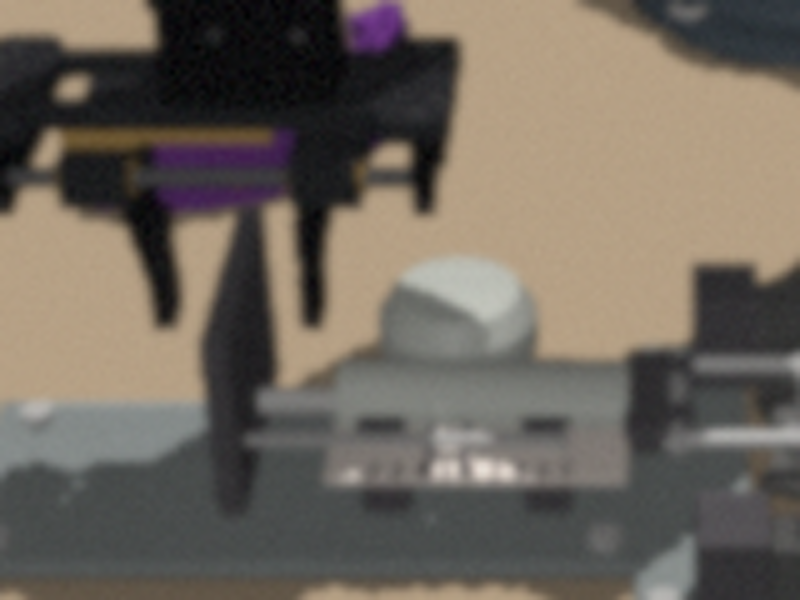

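View pics/w14.png

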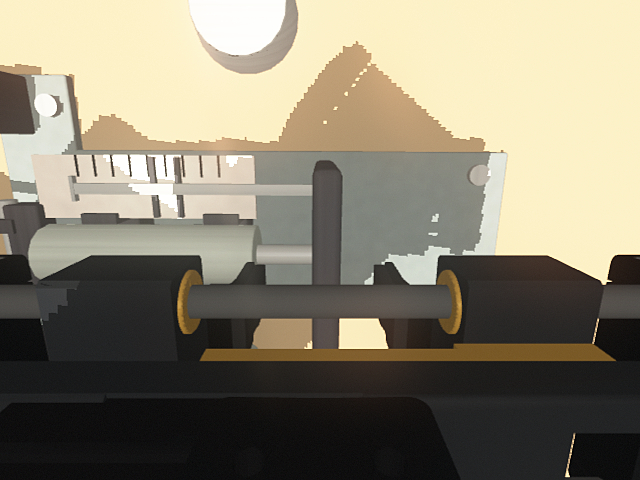

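move_arm(commands=[[0.3, 2, 3, 0, 0], [1, 2, 3, 0, 0], [1, 2, 3, 0, 0], [1, 2, 3, 0, 0], [1, 2, 3, 0, 0], [1, 2, 3, 0, 0], [1, 2, 3, 0, 0]], newtons=35)

```text
time: 13.8
position: [0.5419, -0.1973, 0.0787]
tool_rot: [-0.705, -0.049, 0.705, -0.049]
ft_force: [0.4, 1.2, 0.7]
grip_width: 0.0136
```

Run:
```python
from h import *
st(); c=shot('wrist','w15.png'); s=shot('scene','s15.png')
im=cv2.imread('pics/s15.png'); cv2.imwrite('pics/c15.png',cv2.resize(im[170:290,180:340],(800,600),interpolation=cv2.INTER_CUBIC))
```

```text
t 13.8 tip rig [  -1.5 -186.1] 53.7 toolY in rig [ 0.001 -1.   ] ang -89.9 F rig [0.55 1.09] 0.71 w 13.6
[[-0.0, 0.138, -0.99], [0.0, -0.99, -0.138], [-1.0, -0.0, 0.0]]
```

View pics/w15.png

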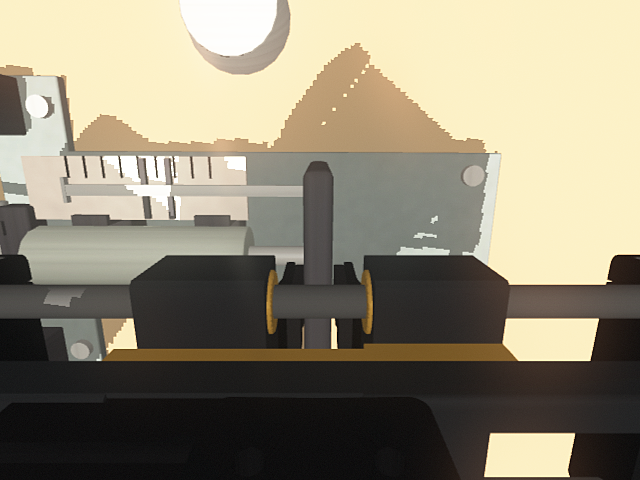

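View pics/c15.png

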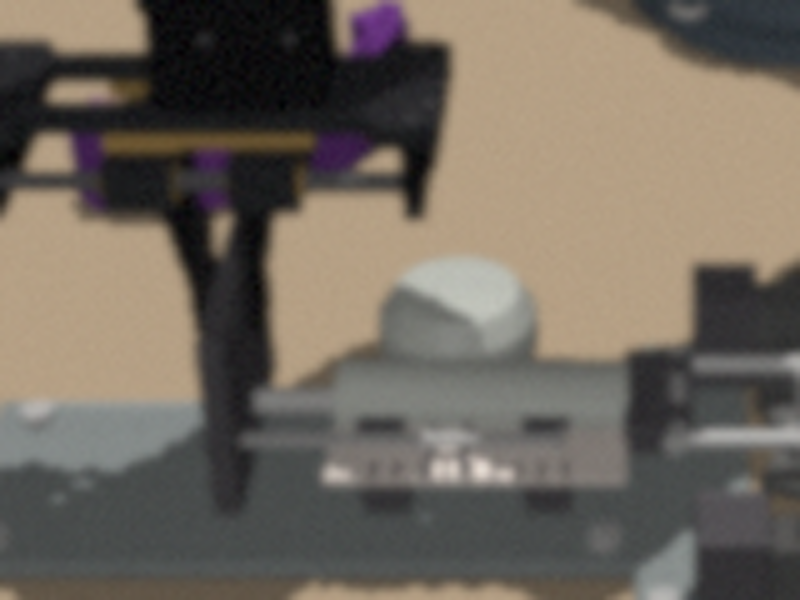

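move_arm(commands=[[1, 0, 3, 0, 0], [1, 0, 7, 0, 0], [1, 0, 12, 0, 0], [1, 0, 17, 0, 0], [1, 0, 22, 0, 0], [1, 0, 27, 0, 0], [1, 0, 31, 0, 0], [1, 0, 34, 0, 0]])

```text
time: 14.57
position: [0.5463, -0.2306, 0.0786]
tool_rot: [-0.705, -0.049, 0.706, -0.048]
ft_force: [0.5, 6.2, 3.6]
grip_width: 0.0118
```

Run:
```python
from h import *
st(); c=shot('wrist','w16.png')
```

```text
t 14.57 tip rig [  -1.7 -219.6] 53.6 toolY in rig [ 0.001 -1.   ] ang -90.0 F rig [1.35 6.04] 3.63 w 11.8
[[-0.001, 0.137, -0.991], [0.002, -0.991, -0.137], [-1.0, -0.002, 0.001]]
```

View pics/w16.png

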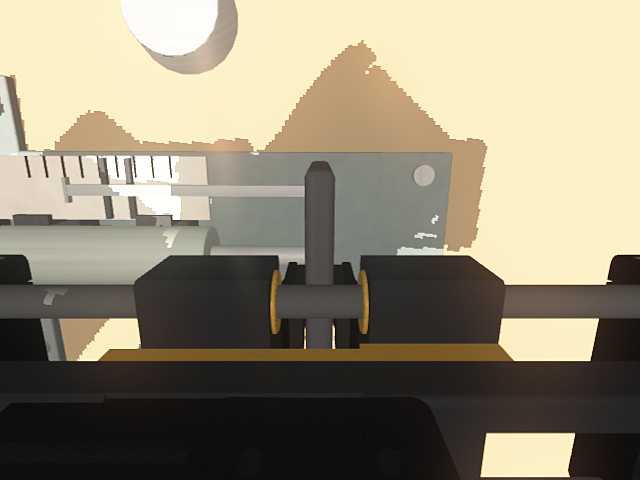

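move_arm(commands=[[1, 0, 4, 0, 0], [1, 0, 8, 0, 0], [1, 0, 12, 0, 0], [1, 0, 16, 0, 0], [1, 0, 19, 0, 0], [1, 0, 22, 0, 0], [1, 0, 24, 0, 0], [1, 0, 25, 0, 0]])

```text
time: 15.28
position: [0.5492, -0.2526, 0.0785]
tool_rot: [-0.705, -0.051, 0.706, -0.047]
ft_force: [-0.4, 10.9, 5.7]
grip_width: 0.0118
```

Run:
```python
from h import *
st(); o=robot.get_obs(); c=shot('wrist','w17.png'); s=shot('scene','s17.png')
# model test: gauge offset g, reading r
yp=w2r(o['position'])[1]
print(c['fx'])
im=cv2.imread('pics/s17.png'); cv2.imwrite('pics/c17.png',cv2.resize(im[190:290,170:400],(800,348),interpolation=cv2.INTER_CUBIC))
im=cv2.imread('pics/w17.png'); cv2.imwrite('pics/cw17.png',cv2.resize(im[130:260,0:320],(800,325),interpolation=cv2.INTER_CUBIC))
```

```text
t 15.28 tip rig [  -1.8 -241.9] 53.5 toolY in rig [ 0.001 -1.   ] ang -90.0 F rig [ 1.05 10.84] 5.72 w 11.8
[[-0.002, 0.137, -0.991], [0.006, -0.991, -0.137], [-1.0, -0.006, 0.001]]
355.2916174774651
```

View pics/cw17.png

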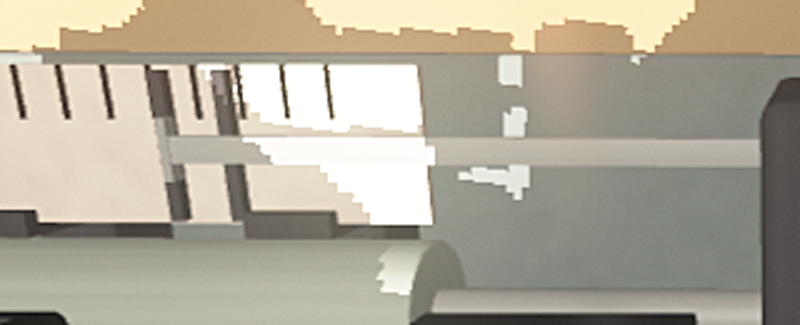

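View pics/c17.png

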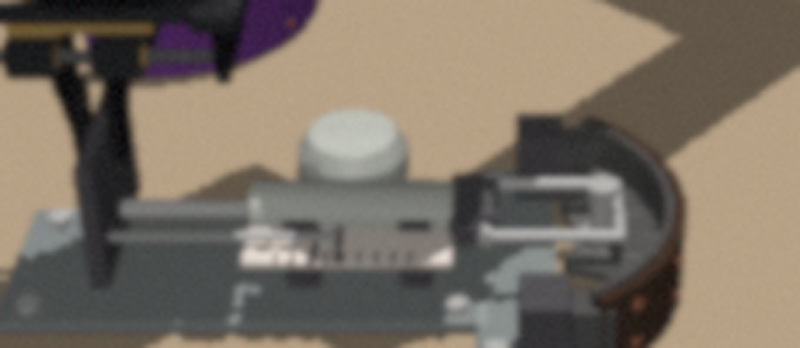

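move_arm(commands=[[1, 0, 1, 0, 0], [1, 0, 2, 0, 0], [1, 0, 3, 0, 0]])

```text
time: 15.63
position: [0.5495, -0.2549, 0.0785]
tool_rot: [-0.705, -0.051, 0.706, -0.046]
ft_force: [-0.4, 12.4, 5.8]
grip_width: 0.0121
```

Run:
```python
from h import *
st(); o=robot.get_obs(); c=shot('wrist','w18.png'); s=shot('scene','s18.png')
y=w2r(o['position'])[1]
for r in (45,48,50,52): # pointer tip world relative to plate: reading0 pointer at? use scale ribs
    pass
im=cv2.imread('pics/w18.png'); cv2.imwrite('pics/cw18.png',cv2.resize(im[130:260,0:320],(800,325),interpolation=cv2.INTER_CUBIC))
print('px->rig: tip z60', [wray(c,o,u,190,60) for u in (60,70)], 'ribs z54',[wray(c,o,u,190,54) for u in(60,70,90)])
```

```text
t 15.63 tip rig [  -1.8 -244.2] 53.5 toolY in rig [ 0.001 -1.   ] ang -89.9 F rig [ 1.28 12.37] 5.8 w 12.1
[[-0.003, 0.138, -0.99], [0.006, -0.99, -0.138], [-1.0, -0.007, 0.002]]
px->rig: tip z60 [array([  40.2, -102.2]), array([  40.2, -107.7])] ribs z54 [array([ 39.5, -97.7]), array([  39.5, -103.4]), array([  39.5, -114.7])]
```

View pics/cw18.png

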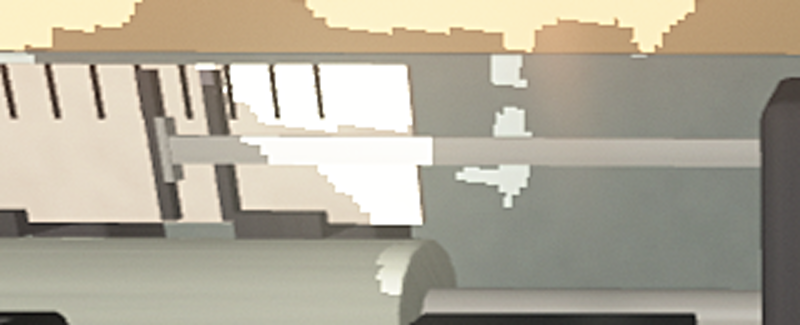

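move_arm(commands=[[1, 0, 1, 0, 0], [1, 0, 1, 0, 0], [1, 0, 1, 0, 0], [1, 0, 1, 0, 0], [1, 0, 1, 0, 0], [1, 0, 1, 0, 0], [1, 0, 1, 0, 0], [1, 0, 1, 0, 0]])

```text
time: 16.4
position: [0.5497, -0.2559, 0.0785]
tool_rot: [-0.705, -0.051, 0.706, -0.046]
ft_force: [-0.0, 11.6, 5.3]
grip_width: 0.0117
```

Run:
```python
from h import *
st(); o=robot.get_obs(); c=shot('wrist','w19.png'); s=shot('scene','s19.png')
im=cv2.imread('pics/w19.png'); cv2.imwrite('pics/cw19.png',cv2.resize(im[130:260,0:320],(800,325),interpolation=cv2.INTER_CUBIC))
im=cv2.imread('pics/s19.png'); cv2.imwrite('pics/c19.png',cv2.resize(im[190:290,190:390],(800,400),interpolation=cv2.INTER_CUBIC))
```

```text
t 16.4 tip rig [  -1.8 -245.1] 53.5 toolY in rig [ 0.001 -1.   ] ang -89.9 F rig [ 1.56 11.54] 5.32 w 11.7
[[-0.003, 0.138, -0.99], [0.006, -0.99, -0.138], [-1.0, -0.007, 0.002]]
```

View pics/cw19.png

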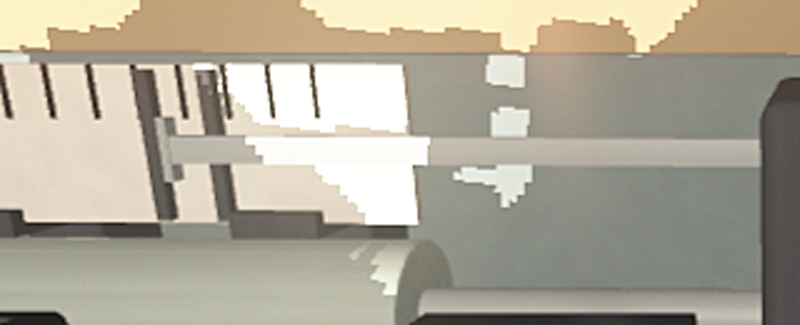

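View pics/c19.png

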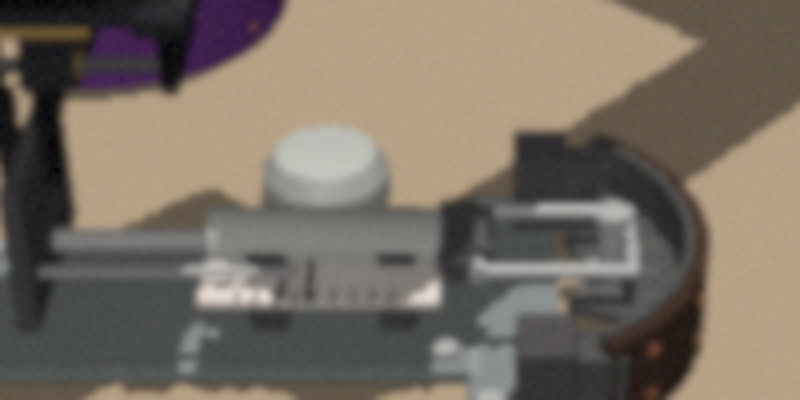

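move_arm(commands=[[1, 0, 0, 0, 0], [1, 0, 0, 0, 0], [1, 0, 0, 0, 0], [1, 0, 0, 0, 0], [1, 0, 0, 0, 0], [1, 0, 0, 0, 0], [1, 0, 0, 0, 0], [1, 0, 0, 0, 0]])

```text
time: 17.17
position: [0.5497, -0.2559, 0.0785]
tool_rot: [-0.705, -0.051, 0.706, -0.046]
ft_force: [-0.2, 11.8, 5.5]
grip_width: 0.0117
```

move_arm(commands=[[1, 0, 0, 0, 0], [1, 0, 0, 0, 0], [1, 0, 0, 0, 0], [1, 0, 0, 0, 0], [1, 0, 0, 0, 0], [1, 0, 0, 0, 0]])

```text
time: 17.67
position: [0.5496, -0.2559, 0.0785]
tool_rot: [-0.705, -0.051, 0.706, -0.046]
ft_force: [-0.0, 12.1, 5.5]
grip_width: 0.0119
```

Run:
```python
from h import *
st(); o=robot.get_obs(); c=shot('wrist','w20.png')
im=cv2.imread('pics/w20.png'); cv2.imwrite('pics/cw20.png',cv2.resize(im[130:260,0:320],(800,325),interpolation=cv2.INTER_CUBIC))
```

```text
t 17.67 tip rig [  -1.8 -245.1] 53.5 toolY in rig [ 0.001 -1.   ] ang -89.9 F rig [ 1.63 11.96] 5.49 w 11.9
[[-0.003, 0.138, -0.99], [0.006, -0.99, -0.138], [-1.0, -0.007, 0.002]]
```

View pics/cw20.png

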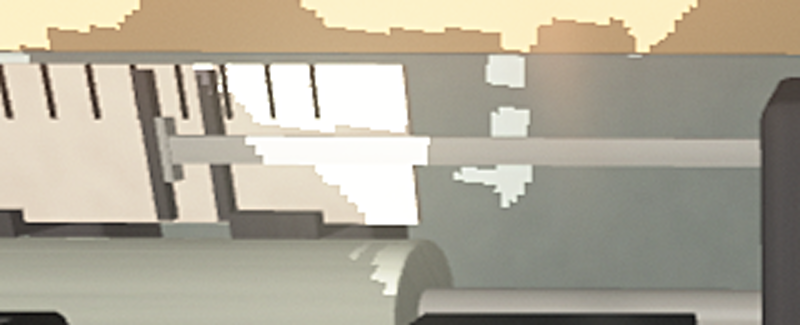

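move_arm(commands=[[1, 0, -2, 0, 0], [1, 0, -5, 0, 0], [1, 0, -9, 0, 0], [1, 0, -13, 0, 0], [1, 0, -17, 0, 0], [1, 0, -21, 0, 0], [1, 0, -25, 0, 0], [1, 0, -29, 0, 0]])

```text
time: 18.38
position: [0.5462, -0.2296, 0.0786]
tool_rot: [-0.705, -0.05, 0.706, -0.048]
ft_force: [0.5, 5.3, 3.8]
grip_width: 0.0117
```

move_arm(commands=[[1, 0, -4, 0, 0], [1, 0, -8, 0, 0], [1, 0, -12, 0, 0], [1, 0, -15, 0, 0], [1, 0, -18, 0, 0], [1, 0, -21, 0, 0], [1, 0, -24, 0, 0], [1, 0, -26, 0, 0]])

```text
time: 19.05
position: [0.5431, -0.2059, 0.0787]
tool_rot: [0.705, 0.049, -0.705, 0.049]
ft_force: [-0.3, -0.6, 1.8]
grip_width: 0.0118
```

move_arm(commands=[[1, 0, -1, 0, 0], [1, 0, -2, 0, 0], [1, 0, -3, 0, 0], [1, 0, -3, 0, 0], [1, 0, -3, 0, 0]])

```text
time: 19.47
position: [0.5426, -0.2024, 0.0787]
tool_rot: [0.705, 0.049, -0.705, 0.049]
ft_force: [-1.2, 0.2, 2.1]
grip_width: 0.0115
```

Run:
```python
from h import *
st(); o=robot.get_obs(); c=shot('wrist','w21.png'); s=shot('scene','s21.png')
im=cv2.imread('pics/w21.png'); cv2.imwrite('pics/cw21.png',cv2.resize(im[130:260,0:320],(800,325),interpolation=cv2.INTER_CUBIC))
im=cv2.imread('pics/s21.png'); cv2.imwrite('pics/c21.png',cv2.resize(im[190:290,190:390],(800,400),interpolation=cv2.INTER_CUBIC))
```

```text
t 19.47 tip rig [  -1.5 -191.2] 53.7 toolY in rig [ 0.002 -1.   ] ang -89.9 F rig [-1.16  0.39] 2.05 w 11.5
[[0.0, 0.138, -0.99], [-0.0, -0.99, -0.138], [-1.0, 0.0, -0.0]]
```

View pics/cw21.png

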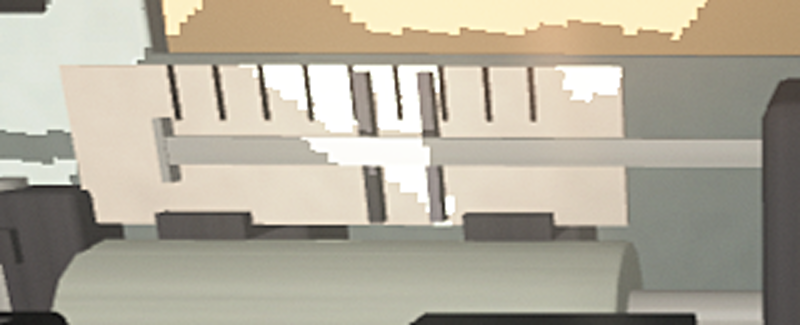

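View pics/c21.png

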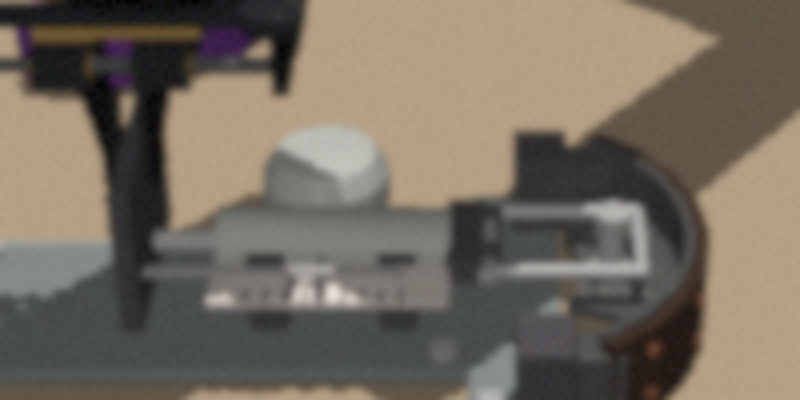

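move_arm(commands=[[0.3, 0, 0, 0, 0], [-0.1, 0, 0, 0, 0], [-0.2, 0, 0, 0, 0], [-0.2, 0, 0, 0, 0], [-0.2, -10, 0, 0, 0], [-0.2, -35, 0, 0, 0], [-0.2, -70, 0, 0, 0], [-0.2, -110, 0, 0, 0]])

```text
time: 20.23
position: [0.5414, -0.2016, 0.1888]
tool_rot: [-0.704, -0.05, 0.707, -0.048]
ft_force: [1.1, -0.6, 0.2]
grip_width: 0.0506
```

move_arm(commands=[[-0.2, -30, 0, 20, 0], [-0.2, -50, 0, 55, 0], [-0.2, -60, 0, 90, 0], [-0.2, -60, 0, 110, 0], [-0.2, -60, 0, 110, 0]])

```text
time: 20.65
position: [0.4302, -0.2171, 0.2502]
tool_rot: [-0.705, -0.048, 0.706, -0.048]
ft_force: [0.1, 0.5, 0.8]
grip_width: 0.0524
```

```bash
python3 - <<'E'
from h import *
st(); c=shot('wrist','w22.png'); s=shot('scene','s22.png'); t=shot('top','t22.png')
E
python3 crop.py s22.png 180 180 420 330; python3 crop.py t22.png 250 140 450 290
```

```text
t 20.65 tip rig [-114.9 -190.4] 225.2 toolY in rig [-0. -1.] ang -90.0 F rig [0.21 0.5 ] 0.82 w 52.4
[[-0.001, 0.136, -0.991], [-0.001, -0.991, -0.136], [-1.0, 0.0, 0.001]]
```

View pics/c_s22.png

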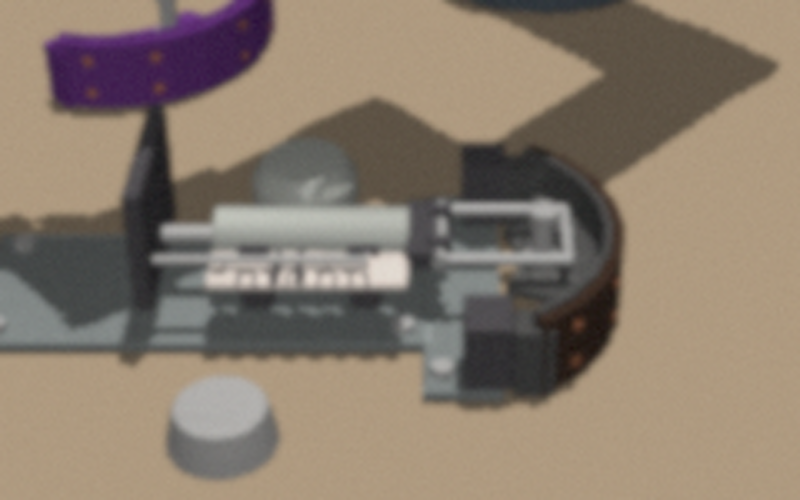

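View pics/c_t22.png

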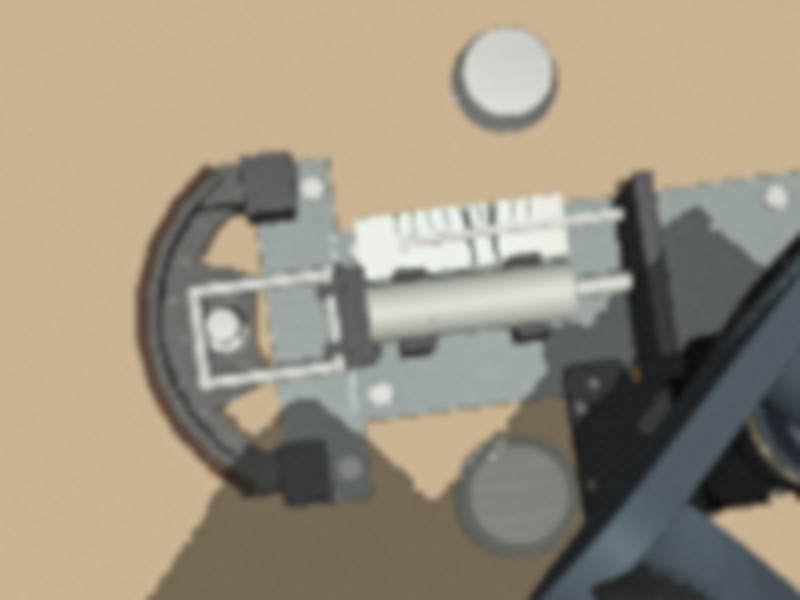

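View pics/w22.png

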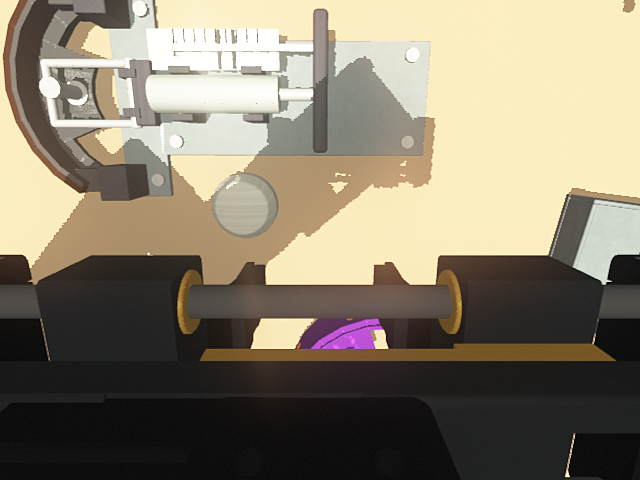

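Run:
```python
from h import *
c=robot.camera('top'); print(w2r(plane(c,305.5,221.2,.072)))
print(robot.hand_in())
```

```text
[ 4.06230582 60.41895648]
the job is handed in; nothing more can be done
None
```

The pull test is finished and handed in at about 20.7 s of the 58 s allowed.

- **Shoe:** I pushed it home with the open fingers until it stopped moving at about 24 N. In the last top view both heels rest on the stop blocks, and the post measures rig x = 4 mm, y = 60.4 mm, against x = 0 ± 15 mm and y = 60 mm required.
- **Stirrup:** it was tipped down over the post, and in all the last views the crossbar is still behind the post.
- **Pull:** I gripped the handle plate by its upper edge and drew it out. It was held for more than 1.5 s at about 12 N, which is a reading of about 49–50 mm. In the wrist view the pointer looked close to the lower rib (43 mm). Corrected for the pointer standing above the scale, it was at about 49 mm.
- **Easing back:** the handle went back in by hand to a reading of 0 before I let go. The gauge was left about 5 mm out of its innermost position, within its free slide.
- **Bystanders:** the bearing cone and hub cap stand where they started in the top view. The screwdriver was well away from all the work, but I did not measure it again at the end.

**A disagreement:** the fingertips stood about 32 mm further back than the stated tool length. Because of this, my first pass at the stirrup went over the crossbar without touching it. The shoe was probably also pushed nearer its top edge than intended, though it stayed flat. I corrected for the offset for the rest of the job.

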